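Load the plunger-shaft cradle and chock it

ROBOT

A 6-joint arm with a two-finger parallel gripper is mounted at the origin on the work surface. World frame = base frame: x ahead of the robot, y to its left, z up, the work surface at z = 0. Lengths are in mm, angles in degrees, forces in N, time in s.
With the tool pointing down it reaches from about 300 to 1000 mm from the base axis. Payload 5.1 kg.
Tool frame: the origin (TCP) lies on the centre line of the jaws, within the pads' length; the fingertips stand r.finger_overhang ahead of it and the grasp point (between the pads) lies 6 mm ahead of it (r.finger_overhang is the distance from the TCP to the fingertips, in mm); z points along the fingers, y is the line along which they close (so a half turn about z gives the same grasp; the last joint's range is limited). The gripper opens to 95 mm and grips with 3 to 60 N. Pads are 20 mm wide; open, the fingers measure 119 mm over their backs; the gripper's body (75 mm by 180 mm) begins 59 mm behind the grasp point.
Start: joints at [-75.149, 7.093, 94.555, -0, 78.352, -4.733], TCP at [217.837, -612.399, 239.656] pointing down, gripper open.
Joint ranges: [-149.61, 149.61], [-58.7, 133.49], [1.44, 155.28], [-77.14, 257.14], [18.33, 153.61], [-166.67, 166.67]. Speed limits (degrees/s): [147.25, 147.25, 180, 180, 180, 180].

INTERFACE

Orientations are given as [roll, pitch, yaw] about the fixed x, y, z axes, in that order (R = Rz(yaw) Ry(pitch) Rx(roll)).
In Python, from cell import monitor, optics, finish_job, r gives the robot as it stands.
- The arm moves only by the shell command python3 -m inch 'ROWS' [FORCE]. ROWS is text: rows parted by semicolons, each of 5 numbers parted by spaces: the opening, from -1 (shut) to 1 (fully open), then the shift along the world's x, y, z each as a share of 10 cm, from -1 to 1, then the turn about the world's z as a share of 90 degrees, from -1 to 1. In form: fingers x y z roll; .... A call has 1 to 20 rows; each row is the pose to reach, as a shift and turn from the pose commanded when the call began; what a row does not reach only later rows make up. A row lasts 1/12 s, in which the tool goes at most 41.7 mm and 7.16 degrees, less where a joint would pass 70% of its speed; a pose out of reach is approached as far as the arm can. A call with a number of a shift or a turn outside -1 to 1 is refused whole. A call with a gripper value outside its range is refused whole. The fingers move at their own pace and stop on an object; FORCE is the grip in N (left out, the last holds). Time passes only in rows, so rows that repeat a pose let the fingers close. It gives the time, the measured TCP pose, the force, the opening and the grip force at its end, in the units of the state.
- monitor.sense(): the state, without advancing time (a new reading comes with each control period).
- optics.read_camera(name): name is "scene" or "side" or "wrist"; returns the picture (400x640x3 uint8, red, green, blue); there is no depth.
- optics.camera_model(name): a dict with "fx", "fy", "cx", "cy" (pixels), "pose" (4x4, takes a point from camera to world coordinates). Camera axes: x right, y down, z forward; pixel columns grow to the right and rows downward; lengths in mm; the calibration is good to about 2 mm. A picture is of the moment at which its call begins: read the wrist's pose just before it. camera_model takes no time and is no camera call; for the wrist camera it gives the pose at the moment of the call.
- finish_job(): hands the job in; it is judged then, once.
The state is a dict: "t": time; "joint_pos": joint angles; "joint_vel": joint speeds; "joint_torque": joint torques, N m; "ee_pos": TCP position; "ee_rot": TCP orientation; "wrist_force": force on the tool from outside, world axes, zero at the start; "moment": the same for the moment, N m; "finger_gap": opening from 0.0 (shut) to 1.0 (fully open); "grasp_force": force on a finger pad.
Only numpy, scipy, OpenCV 4.12 (cv2) and the standard library are available. Lean on these libraries where they do the work, as an engineer would, in place of code of your own. Each camera call takes 0.05 s, during which the arm holds its last target. There are 200 camera calls.

TASK

Clear the shaft cradle by taking off the tray that stands on it: tip its grommets into the round tin bowl and set the empty tray flat on the middle of the cork mat. Then lay every loose plunger shaft in a V-seat of its own on the cradle, centred on the two rails, and chock each so that it cannot roll: lower a yellow chock onto the deck between the rails and slide it square and close up against the middle of the shaft, one chock to a shaft. Leave the dies, the cup and the jar where they are.

Things in the scene. Friction and masses are not known exactly. Their poses are not given: they have to be found in the camera images.
- cradle: fixed dark wooden stand, 130 (x) x 290 (y) mm: a flat deck whose top is 8 mm above the bench and two notched rails across it (each 14 mm thick, running along the cradle's y, centred at x = -46 and +46 mm, flat tops 40 mm above the bench, 78 mm clear between them). Three V-seats, 84 mm apart along y, 32 mm wide and 11 mm deep with 35 degree faces, take shafts lying along the cradle's x. Origin: on the bench under its centre
- seat0 (a point): where the axis of a shaft lies, at its mid-length, when it rests in V-seat 0 (cradle x = 0, y = -84 mm, 43.4 mm above the bench)
- seat1 (a point): where the axis of a shaft lies, at its mid-length, when it rests in V-seat 1 (cradle x = 0, y = 0 mm, 43.4 mm above the bench)
- seat2 (a point): where the axis of a shaft lies, at its mid-length, when it rests in V-seat 2 (cradle x = 0, y = 84 mm, 43.4 mm above the bench)
- tray: loose aluminium tote tray, 120 (x) x 88 (y) mm, 0.22 kg, 3 mm floor, walls 22 mm high at the back (+x) and both sides, its front (-x) end open; a 3 mm divider along the middle. A red upright handle plate, 50 (x) x 10 (y) mm and 82 mm high, stands at its centre. At the start it stands on the cradle's rails, open end roughly towards the robot. Origin: centre of its underside
- tray_grip (a point): the middle of the handle plate, 68 mm above the tray's underside
- grommet0: bronze-coloured grommet ring, 26 mm outside, 14 mm bore, 9 mm thick, 30 g; lies loose on the tray's floor and slides when the tray is tipped by some 30 to 40 degrees. Origin: centre of its underside. May be absent
- grommet1: bronze-coloured grommet ring, 26 mm outside, 14 mm bore, 9 mm thick, 30 g; lies loose on the tray's floor and slides when the tray is tipped by some 30 to 40 degrees. Origin: centre of its underside. May be absent
- grommet2: bronze-coloured grommet ring, 26 mm outside, 14 mm bore, 9 mm thick, 30 g; lies loose on the tray's floor and slides when the tray is tipped by some 30 to 40 degrees. Origin: centre of its underside. May be absent
- grommet3: bronze-coloured grommet ring, 26 mm outside, 14 mm bore, 9 mm thick, 30 g; lies loose on the tray's floor and slides when the tray is tipped by some 30 to 40 degrees. Origin: centre of its underside. May be absent
- bowl: fixed round tin bowl, 146 mm across its mouth, narrowing a little to its foot, 55 mm high, open at the top. Origin: centre of its underside
- bowl_in (a point): centre of the bowl's inner floor
- cork_mat: fixed cork mat, 150 (x) x 120 (y) mm, 3 mm thick. Origin: centre of its underside
- shaft0: loose steel plunger shaft, 150 mm long, 24 mm diameter, with a 24 mm square brass head over the last 21 mm at its +x end, 0.4 to 0.6 kg; its x axis is the shaft's axis. Origin: on the axis at mid-length (12 mm above what it lies on). Starts on a 2 mm grey felt on the bench. May be absent
- shaft1: loose steel plunger shaft, 150 mm long, 24 mm diameter, with a 24 mm square brass head over the last 21 mm at its +x end, 0.4 to 0.6 kg; its x axis is the shaft's axis. Origin: on the axis at mid-length (12 mm above what it lies on). Starts on a 2 mm grey felt on the bench. May be absent
- shaft2: loose steel plunger shaft, 150 mm long, 24 mm diameter, with a 24 mm square brass head over the last 21 mm at its +x end, 0.4 to 0.6 kg; its x axis is the shaft's axis. Origin: on the axis at mid-length (12 mm above what it lies on). Starts on a 2 mm grey felt on the bench. May be absent
- chock0: loose yellow wooden chock, 0.16 kg, 64 mm high: stem 50 (x) x 26 (y) mm on a steel foot 50 x 42 x 7 mm, cheeks sloping from the foot's y edges to the stem 24 mm up. Fits between the rails, x along the cradle's x; its y face meets a shaft at 25 mm between centres. The foot is wider than the stem: lower it some 35 mm from the shaft's axis, then slide it in under the shaft's side. Origin: centre of its underside
- chock1: loose yellow wooden chock, 0.16 kg, 64 mm high: stem 50 (x) x 26 (y) mm on a steel foot 50 x 42 x 7 mm, cheeks sloping from the foot's y edges to the stem 24 mm up. Fits between the rails, x along the cradle's x; its y face meets a shaft at 25 mm between centres. The foot is wider than the stem: lower it some 35 mm from the shaft's axis, then slide it in under the shaft's side. Origin: centre of its underside
- chock2: loose yellow wooden chock, 0.16 kg, 64 mm high: stem 50 (x) x 26 (y) mm on a steel foot 50 x 42 x 7 mm, cheeks sloping from the foot's y edges to the stem 24 mm up. Fits between the rails, x along the cradle's x; its y face meets a shaft at 25 mm between centres. The foot is wider than the stem: lower it some 35 mm from the shaft's axis, then slide it in under the shaft's side. Origin: centre of its underside
- die0: nickel die, 32 mm across, 34 mm high; bystander, loose, not to be disturbed. Origin: centre of its underside
- die1: nickel die, 32 mm across, 34 mm high; bystander, loose, not to be disturbed. Origin: centre of its underside
- tin_cup: tin cup of spare grommets, 72 mm across, 75 mm high; bystander, loose, not to be disturbed. Origin: centre of its underside
- polish: jar, 60 mm across, 60 mm high; bystander, loose, not to be disturbed. Origin: centre of its underside

How it is judged (in metres and radians):
On the way, in this order (a step that is already met when the one before it is completed fails the run):
1. the tray is tipped over the bowl (angle between tray's own z axis and vertical above 0.35 rad and horizontal distance between tray and bowl below 0.15 m and height (world z) of tray_grip above 0.09 m), for 0.05 s.
2. every grommet is in the bowl (horizontal distance between each of grommet0, grommet1, grommet2, grommet3 and bowl_in below 0.067 m and height (world z) of each of grommet0, grommet1, grommet2, grommet3 below 0.052 m), for 0.2 s.
3. every shaft lies in a V-seat of its own ((distance between shaft0 and seat0 below 0.022 m or distance between shaft0 and seat1 below 0.022 m or distance between shaft0 and seat2 below 0.022 m) and z of shaft0 in the frame of cradle between 0.0394 and 0.0474 m and angle between the x axis of each of shaft0, shaft1, shaft2 and the x axis of cradle, either way round below 0.07 rad and (distance between shaft1 and seat0 below 0.022 m or distance between shaft1 and seat1 below 0.022 m or distance between shaft1 and seat2 below 0.022 m) and z of shaft1 in the frame of cradle between 0.0394 and 0.0474 m and (distance between shaft2 and seat0 below 0.022 m or distance between shaft2 and seat1 below 0.022 m or distance between shaft2 and seat2 below 0.022 m) and z of shaft2 in the frame of cradle between 0.0394 and 0.0474 m), for 0.2 s.
At the end, for the whole second after the job is handed in: Grommets in the bowl; tray flat on the mat, centres within 45 mm; each shaft in a V-seat, within 22 mm of centred and 4 degrees; by each shaft a chock upright on the deck, its centre within 31 mm sideways of the V-seat's middle (25 is touching), square to the cradle within 11 degrees; all at rest (all of step 2 and all of step 3 and ((distance between shaft0 and seat0 below 0.022 m and ((y of chock0 in the frame of seat0 between -0.031 and 0.031 m and z of chock0 in the frame of cradle between 0.004 and 0.012 m and angle between chock0's own z axis and vertical below 0.1 rad and angle between the x axis of chock0 and the x axis of cradle, either way round below 0.2 rad) or (y of chock1 in the frame of seat0 between -0.031 and 0.031 m and z of chock1 in the frame of cradle between 0.004 and 0.012 m and angle between chock1's own z axis and vertical below 0.1 rad and angle between the x axis of chock1 and the x axis of cradle, either way round below 0.2 rad) or (y of chock2 in the frame of seat0 between -0.031 and 0.031 m and z of chock2 in the frame of cradle between 0.004 and 0.012 m and angle between chock2's own z axis and vertical below 0.1 rad and angle between the x axis of chock2 and the x axis of cradle, either way round below 0.2 rad))) or (distance between shaft0 and seat1 below 0.022 m and ((y of chock0 in the frame of seat1 between -0.031 and 0.031 m and z of chock0 in the frame of cradle between 0.004 and 0.012 m and angle between chock0's own z axis and vertical below 0.1 rad and angle between the x axis of chock0 and the x axis of cradle, either way round below 0.2 rad) or (y of chock1 in the frame of seat1 between -0.031 and 0.031 m and z of chock1 in the frame of cradle between 0.004 and 0.012 m and angle between chock1's own z axis and vertical below 0.1 rad and angle between the x axis of chock1 and the x axis of cradle, either way round below 0.2 rad) or (y of chock2 in the frame of seat1 between -0.031 and 0.031 m and z of chock2 in the frame of cradle between 0.004 and 0.012 m and angle between chock2's own z axis and vertical below 0.1 rad and angle between the x axis of chock2 and the x axis of cradle, either way round below 0.2 rad))) or (distance between shaft0 and seat2 below 0.022 m and ((y of chock0 in the frame of seat2 between -0.031 and 0.031 m and z of chock0 in the frame of cradle between 0.004 and 0.012 m and angle between chock0's own z axis and vertical below 0.1 rad and angle between the x axis of chock0 and the x axis of cradle, either way round below 0.2 rad) or (y of chock1 in the frame of seat2 between -0.031 and 0.031 m and z of chock1 in the frame of cradle between 0.004 and 0.012 m and angle between chock1's own z axis and vertical below 0.1 rad and angle between the x axis of chock1 and the x axis of cradle, either way round below 0.2 rad) or (y of chock2 in the frame of seat2 between -0.031 and 0.031 m and z of chock2 in the frame of cradle between 0.004 and 0.012 m and angle between chock2's own z axis and vertical below 0.1 rad and angle between the x axis of chock2 and the x axis of cradle, either way round below 0.2 rad)))) and ((distance between shaft1 and seat0 below 0.022 m and ((y of chock0 in the frame of seat0 between -0.031 and 0.031 m and z of chock0 in the frame of cradle between 0.004 and 0.012 m and angle between chock0's own z axis and vertical below 0.1 rad and angle between the x axis of chock0 and the x axis of cradle, either way round below 0.2 rad) or (y of chock1 in the frame of seat0 between -0.031 and 0.031 m and z of chock1 in the frame of cradle between 0.004 and 0.012 m and angle between chock1's own z axis and vertical below 0.1 rad and angle between the x axis of chock1 and the x axis of cradle, either way round below 0.2 rad) or (y of chock2 in the frame of seat0 between -0.031 and 0.031 m and z of chock2 in the frame of cradle between 0.004 and 0.012 m and angle between chock2's own z axis and vertical below 0.1 rad and angle between the x axis of chock2 and the x axis of cradle, either way round below 0.2 rad))) or (distance between shaft1 and seat1 below 0.022 m and ((y of chock0 in the frame of seat1 between -0.031 and 0.031 m and z of chock0 in the frame of cradle between 0.004 and 0.012 m and angle between chock0's own z axis and vertical below 0.1 rad and angle between the x axis of chock0 and the x axis of cradle, either way round below 0.2 rad) or (y of chock1 in the frame of seat1 between -0.031 and 0.031 m and z of chock1 in the frame of cradle between 0.004 and 0.012 m and angle between chock1's own z axis and vertical below 0.1 rad and angle between the x axis of chock1 and the x axis of cradle, either way round below 0.2 rad) or (y of chock2 in the frame of seat1 between -0.031 and 0.031 m and z of chock2 in the frame of cradle between 0.004 and 0.012 m and angle between chock2's own z axis and vertical below 0.1 rad and angle between the x axis of chock2 and the x axis of cradle, either way round below 0.2 rad))) or (distance between shaft1 and seat2 below 0.022 m and ((y of chock0 in the frame of seat2 between -0.031 and 0.031 m and z of chock0 in the frame of cradle between 0.004 and 0.012 m and angle between chock0's own z axis and vertical below 0.1 rad and angle between the x axis of chock0 and the x axis of cradle, either way round below 0.2 rad) or (y of chock1 in the frame of seat2 between -0.031 and 0.031 m and z of chock1 in the frame of cradle between 0.004 and 0.012 m and angle between chock1's own z axis and vertical below 0.1 rad and angle between the x axis of chock1 and the x axis of cradle, either way round below 0.2 rad) or (y of chock2 in the frame of seat2 between -0.031 and 0.031 m and z of chock2 in the frame of cradle between 0.004 and 0.012 m and angle between chock2's own z axis and vertical below 0.1 rad and angle between the x axis of chock2 and the x axis of cradle, either way round below 0.2 rad)))) and ((distance between shaft2 and seat0 below 0.022 m and ((y of chock0 in the frame of seat0 between -0.031 and 0.031 m and z of chock0 in the frame of cradle between 0.004 and 0.012 m and angle between chock0's own z axis and vertical below 0.1 rad and angle between the x axis of chock0 and the x axis of cradle, either way round below 0.2 rad) or (y of chock1 in the frame of seat0 between -0.031 and 0.031 m and z of chock1 in the frame of cradle between 0.004 and 0.012 m and angle between chock1's own z axis and vertical below 0.1 rad and angle between the x axis of chock1 and the x axis of cradle, either way round below 0.2 rad) or (y of chock2 in the frame of seat0 between -0.031 and 0.031 m and z of chock2 in the frame of cradle between 0.004 and 0.012 m and angle between chock2's own z axis and vertical below 0.1 rad and angle between the x axis of chock2 and the x axis of cradle, either way round below 0.2 rad))) or (distance between shaft2 and seat1 below 0.022 m and ((y of chock0 in the frame of seat1 between -0.031 and 0.031 m and z of chock0 in the frame of cradle between 0.004 and 0.012 m and angle between chock0's own z axis and vertical below 0.1 rad and angle between the x axis of chock0 and the x axis of cradle, either way round below 0.2 rad) or (y of chock1 in the frame of seat1 between -0.031 and 0.031 m and z of chock1 in the frame of cradle between 0.004 and 0.012 m and angle between chock1's own z axis and vertical below 0.1 rad and angle between the x axis of chock1 and the x axis of cradle, either way round below 0.2 rad) or (y of chock2 in the frame of seat1 between -0.031 and 0.031 m and z of chock2 in the frame of cradle between 0.004 and 0.012 m and angle between chock2's own z axis and vertical below 0.1 rad and angle between the x axis of chock2 and the x axis of cradle, either way round below 0.2 rad))) or (distance between shaft2 and seat2 below 0.022 m and ((y of chock0 in the frame of seat2 between -0.031 and 0.031 m and z of chock0 in the frame of cradle between 0.004 and 0.012 m and angle between chock0's own z axis and vertical below 0.1 rad and angle between the x axis of chock0 and the x axis of cradle, either way round below 0.2 rad) or (y of chock1 in the frame of seat2 between -0.031 and 0.031 m and z of chock1 in the frame of cradle between 0.004 and 0.012 m and angle between chock1's own z axis and vertical below 0.1 rad and angle between the x axis of chock1 and the x axis of cradle, either way round below 0.2 rad) or (y of chock2 in the frame of seat2 between -0.031 and 0.031 m and z of chock2 in the frame of cradle between 0.004 and 0.012 m and angle between chock2's own z axis and vertical below 0.1 rad and angle between the x axis of chock2 and the x axis of cradle, either way round below 0.2 rad)))) and horizontal distance between tray and cork_mat below 0.045 m and height (world z) of tray below 0.009 m and angle between tray's own z axis and vertical below 0.06 rad and linear speed of each of shaft0, shaft1, shaft2, chock0, chock1, chock2, tray below 0.03 m/s).
It fails at once if a bystander (die, cup, jar) is moved more than 3 cm (distance of any of die0, die1, tin_cup, polish from where it was at the start of the episode above 0.03 m).
Of grommet0, grommet1, grommet2, grommet3 only 2 to 4 are there at a start; the rules pass over those that are not, and their reading is None.
Of shaft0, shaft1, shaft2 only 2 to 3 are there at a start; the rules pass over those that are not, and their reading is None.
At some moment in a run one of shaft0, shaft1, shaft2, chock0, chock1, chock2 may be knocked a few centimetres aside while the robot is not near it.
It also fails if it takes over 210 s, if anything falls off the work surface, if the arm or the gripper's body presses on something with over 40 N, if the wrist force passes 120 N, or if a joint passes its speed limit or range.

## Working session

There is one attempt and no reset: what is moved stays moved. The work goes in short steps, Python scripts to look and compute and a shell command to move; the robot and the scene stay as the last step left them, time stands still between calls to the robot, and variables do not carry over. Pictures are saved under pics/ and viewed, at most 14 in all, crops included, and the job is handed in when it is done.

```bash
mkdir -p pics; ls
cat > h.py <<'E'
import numpy as np, cv2
from cell import monitor, optics, finish_job, r
def snap(name, fn, crop=None, s=1):
    m=optics.camera_model(name); im=optics.read_camera(name)
    np.savez('pics/'+fn+'.npz', im=im, K=np.array([m['fx'],m['fy'],m['cx'],m['cy']]), T=np.array(m['pose']))
    o=im[:,:,::-1]
    if crop: o=o[crop[1]:crop[3],crop[0]:crop[2]]
    if s!=1: o=cv2.resize(o,None,fx=s,fy=s,interpolation=cv2.INTER_CUBIC)
    cv2.imwrite('pics/'+fn+'.png',o)
def px2w(fn,uv,z):
    d=np.load('pics/'+fn+'.npz'); K=d['K'];T=d['T']
    v=T[:3,:3]@np.array([(uv[0]-K[2])/K[0],(uv[1]-K[3])/K[1],1]); o=T[:3,3]
    return np.round(o+v*(z-o[2])/v[2],1)
def w2px(fn,p):
    d=np.load('pics/'+fn+'.npz'); K=d['K'];T=d['T']
    c=T[:3,:3].T@(np.array(p,float)-T[:3,3]); return np.round([K[0]*c[0]/c[2]+K[2],K[1]*c[1]/c[2]+K[3]],1)
E
python3 - <<'E'
from h import *
snap('scene','s0',s=1.25); snap('side','d0',s=1.25)
print(r.finger_overhang, monitor.sense())
for n in('scene','side','wrist'): print(n,np.round(np.array(optics.camera_model(n)['pose']),2).tolist(), optics.camera_model(n)['fx'])
E
```

```text
pics
25.0 {'t': 0.1, 'joint_pos': array([-7.51503700e+01,  7.12990272e+00,  9.46271278e+01,  2.99482768e-05,
        7.83534364e+01, -4.73152486e+00]), 'joint_vel': array([ 0.02965486, -0.0058183 , -0.17234778, -0.03956783,  0.01691831,
       -0.02628403]), 'joint_torque': array([ 4.23274432e-04, -4.18881476e+01, -3.61096537e+01,  7.76456622e-02,
        4.61492187e-02, -7.06869196e-05]), 'ee_pos': array([ 217.68525748, -611.88114507,  238.49934106]), 'ee_rot': array([-1.79889912e+02, -9.14129046e-03,  1.95811400e+01]), 'wrist_force': array([ 0.34106988, -0.3594357 ,  0.15637509]), 'moment': array([-0.00444632,  0.00024473,  0.01848185]), 'grasp_force': 0.0, 'finger_gap': 0.9991948725353644}
scene [[0.24, 0.68, -0.69, 1192.48], [0.97, -0.16, 0.18, -198.53], [0.01, -0.71, -0.7, 742.9], [0.0, 0.0, 0.0, 1.0]] 363.99155083833006
side [[-0.95, -0.17, 0.27, 223.73], [-0.32, 0.48, -0.82, 993.11], [0.01, -0.86, -0.5, 699.91], [0.0, 0.0, 0.0, 1.0]] 490.14684415986875
wrist [[0.34, -0.9, -0.28, 297.62], [-0.94, -0.32, -0.1, -583.46], [-0.0, 0.3, -0.95, 382.48], [0.0, 0.0, 0.0, 1.0]] 345.7350631241562
```

View pics/s0.png

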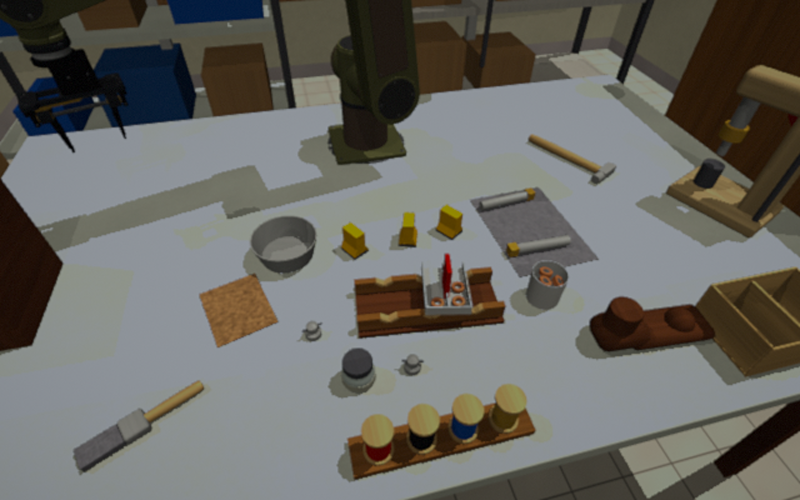

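View pics/d0.png

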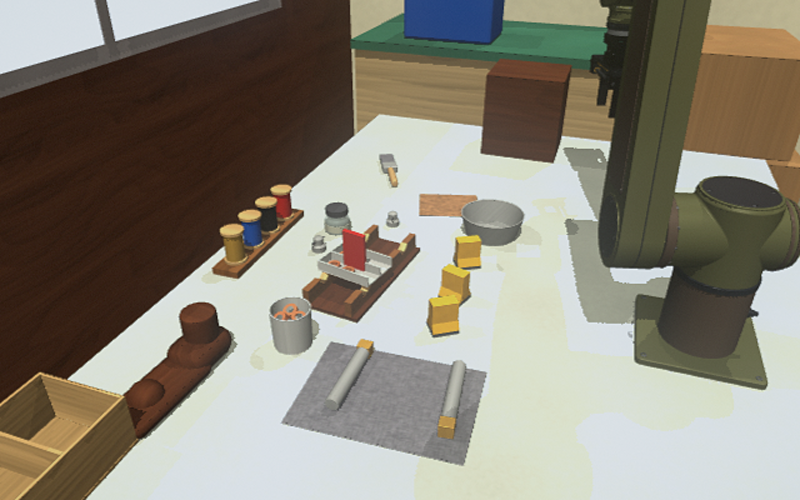

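Scene (1.25×): bowl (284,240), mat (238,309), cradle (429,305) with the tray on its +y half, handle top (447,257), two shafts on the felt (508,200 and 538,246), chocks (353,241), (408,230), (450,222), dies (313,330) and (412,364), jar (358,370), cup (547,285).

Run:
```python
from h import *
pts=dict(bowl_mouthL=((251,243),55),bowl_mouthR=((316,240),55),bowl_far=((284,219),55),bowl_near=((284,262),55),
matTL=((200,292),3),matTR=((254,276),3),matBR=((277,320),3),matBL=((219,344),3),
crNL=((357,334),0),crNR=((503,324),0),railTopNL=((357,316),40),railNR=((502,304),40),railFL=((355,279),40),railFR=((491,267),40),
handle=((447,257),122),handleb=((447,295),62),
s1a=((481,207),14),s1head=((535,194),14),s2head=((509,251),14),s2b=((571,241),14),
c0=((353,228),64),c1=((408,215),64),c2=((452,208),64),
die0=((313,327),30),die1=((412,360),30),jar=((358,356),60),cup=((547,268),75))
for k,(uv,z) in pts.items(): print(k,px2w('s0',np.array(uv)/1.25,z))
print('side')
pts=dict(bowlL=((461,212),55),bowlR=((524,215),55),s2head=((368,344),14),s2b=((332,407),14),s1head=((447,433),14),s1b=((459,363),14),
c0=((467,238),64),c1=((457,268),64),c2=((443,299),64),handle=((354,236),122),crBR=((357,318),0))
for k,(uv,z) in pts.items(): print(k,px2w('d0',np.array(uv)/1.25,z))
```

```text
bowl_mouthL [ 432.9 -332.    55. ]
bowl_mouthR [ 456.  -194.6   55. ]
bowl_far [ 369.7 -257.6   55. ]
bowl_near [ 506.6 -266.6   55. ]
matTL [ 501.4 -447.9    3. ]
matTR [ 481.9 -337.5    3. ]
matBR [ 611.8 -295.9    3. ]
matBL [ 642.6 -405.5    3. ]
crNL [ 679.6 -147.4    0. ]
crNR [724.3 138.5   0. ]
railTopNL [ 667.  -142.9   40. ]
railNR [704.9 137.5  40. ]
railFL [ 573.9 -130.3   40. ]
railFR [607.6 154.2  40. ]
handle [632.1  41.3 122. ]
handleb [674.9  32.5  62. ]
s1a [388.2 221.   14. ]
s1head [371.  377.1  14. ]
s2head [549.3 225.8  14. ]
s2b [552.3 379.6  14. ]
c0 [ 446.2 -110.7   64. ]
c1 [431.7  19.   64. ]
c2 [431.2 125.1  64. ]
die0 [ 665.3 -227.3   30. ]
die1 [777.7 -64.2  30. ]
jar [ 765.8 -157.9   60. ]
cup [665.4 244.9  75. ]
side
bowlL [ 493.9 -243.9   55. ]
bowlR [ 354.1 -278.1   55. ]
s2head [541.8 221.2  14. ]
s2b [538.8 378.5  14. ]
s1head [359.3 370.9  14. ]
s1b [380.1 217.   14. ]
c0 [ 449.2 -114.2   64. ]
c1 [439.8   7.4  64. ]
c2 [437.8 116.5  64. ]
handle [634.9  52.1 122. ]
crBR [595.6 141.6   0. ]
```

```bash
for i in 1 2 3 4 5 6 7; do python3 -m inch '1 0.59 0.94 0.1 -0.044;1 0.59 0.94 0.1 -0.044;1 0.59 0.94 0.1 -0.044;1 0.59 0.94 0.1 -0.044' 20 | tail -1; done
python3 - <<'E'
from h import *
print(monitor.sense()['ee_pos'],monitor.sense()['ee_rot']); snap('wrist','w0',s=1.25)
E
```

```text
grasp_force: 0.0
grasp_force: 0.0
grasp_force: 0.0
grasp_force: 0.0
grasp_force: 0.0
grasp_force: 0.0
grasp_force: 0.0
[632.76038676  46.67813448 309.0573482 ] [-1.79977277e+02 -6.72497235e-03 -7.99791125e+00]
```

View pics/w0.png

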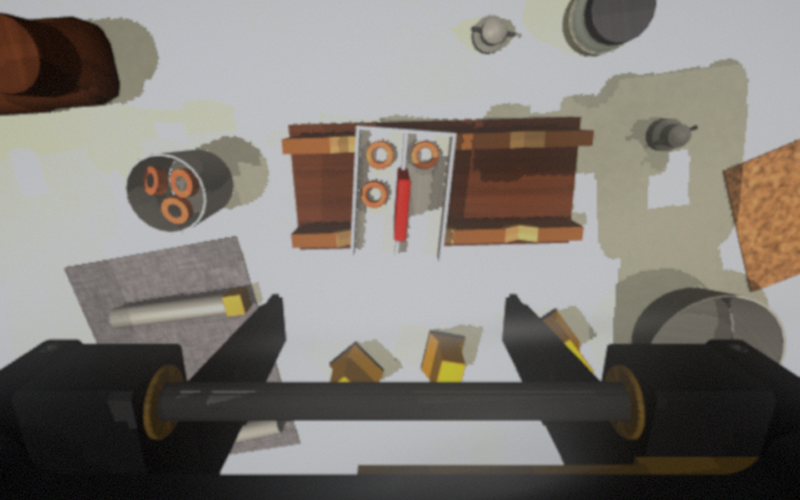

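Run:
```python
from h import *
pts=dict(up_ul=((283,138),40),up_ll=((283,153),40),up_ur=((592,130),40),up_lr=((592,146),40),
lo_ul=((293,235),40),lo_ll=((293,248),40),lo_ur=((582,227),40),lo_lr=((582,241),40),
trBL=((357,126),62),trBR=((456,133),62),trFL=((353,255),62),trFR=((440,260),62),
hA=((404,170),122),hB=((401,240),122), bowlL=((633,340),55),bowlR=((783,338),55),
matA=((723,172),3),matB=((750,292),3),die0=((667,135),30),shead=((245,303),14),stail=((112,318),14))
for k,(uv,z) in pts.items(): print(k,px2w('w0',np.array(uv)/1.25,z))
```

```text
up_ul [709.8 140.   40. ]
up_ll [696.4 142.9  40. ]
up_ur [ 677.3 -143.6   40. ]
up_lr [ 662.8 -143.6   40. ]
lo_ul [617.  150.2  40. ]
lo_ll [603.8 153.   40. ]
lo_ur [ 585.6 -133.6   40. ]
lo_lr [ 571.1 -133.4   40. ]
trBL [711.1  68.4  62. ]
trBR [693.3 -16.3  62. ]
trFL [595.   91.5  62. ]
trFR [578.6  10.1  62. ]
hA [675.3  33.2 122. ]
hB [620.8  42.9 122. ]
bowlL [ 461.7 -178.4   55. ]
bowlR [ 442.7 -331.3   55. ]
matA [ 612.7 -293.4    3. ]
matB [ 471.6 -335.1    3. ]
die0 [ 661.9 -218.2   30. ]
shead [541.5 226.3  14. ]
stail [544.2 378.4  14. ]
```

Wrist picture: tray with three grommets, cradle centre ≈ (640.5, 4) yaw −6.5°, tray centre ≈ (645, 38) yaw −11°. Grasp the handle.

```bash
python3 -m inch '1 0.12 -0.085 -0.5 -0.033;1 0.12 -0.085 -0.95 -0.033;1 0.12 -0.085 -0.95 -0.033;1 0.12 -0.085 -0.95 -0.033' >/dev/null
python3 -m inch '1 0 0 -0.4 0;1 0 0 -0.7 0;1 0 0 -0.96 0;1 0 0 -1 0;1 0 0 -1 0;1 0 0 -1 0' | grep -i -A3 pos
python3 -m inch '-1 0 0 0 0;-1 0 0 0 0;-1 0 0 0 0;-1 0 0 0 0;-1 0 0 0 0;-1 0 0 0 0;-1 0 0 0 0;-1 0 0 0 0;-1 0 0 0 0;-1 0 0 0 0' 15
python3 -m inch '-1 0 0 0.1 0;-1 0 0 0.2 0;-1 0 0 0.3 0;-1 0 0 0.4 0;-1 0 0 0.4 0;-1 0 0 0.4 0'
python3 -c "
from h import *
snap('side','d1',(240,130,490,300),3)"
```

```text
ee_pos: [644.4, 36.4, 117.6]
ee_rot: [-180.0, -0.2, -11.1]
wrist_force: [-0.0, -0.4, -0.1]
finger_gap: 1.006
t: 4.15
ee_pos: [642.8, 37.1, 114.5]
ee_rot: [180.0, 0.0, -11.1]
wrist_force: [-0.4, 1.1, -0.3]
finger_gap: 0.358
grasp_force: 0.0
t: 4.65
ee_pos: [643.7, 37.1, 156.5]
ee_rot: [-180.0, -0.2, -11.1]
wrist_force: [-0.0, -1.0, -0.5]
finger_gap: 0.009
grasp_force: 0.0
```

View pics/d1.png

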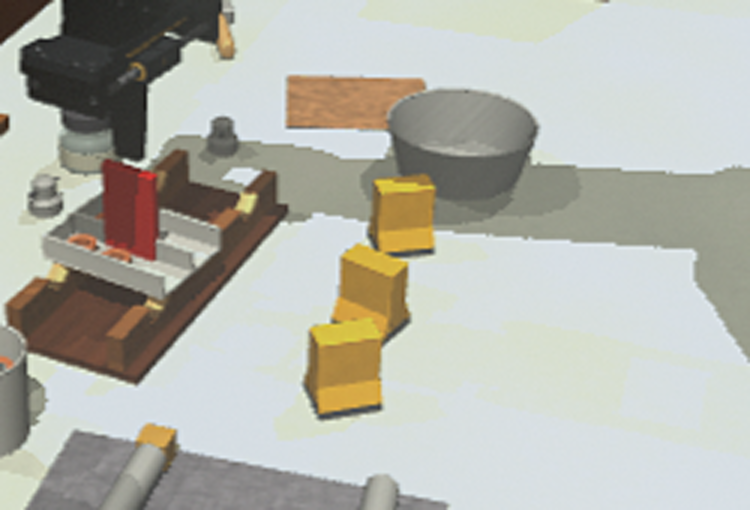

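The fingers are slow and closed above the handle; the tray is undisturbed. Open, go down and close for longer.

```bash
python3 -m inch '1 0 0 0 0;1 0 0 0 0;1 0 0 0 0;1 0 0 0 0;1 0 0 0 0;1 0 0 0 0;1 0 0 0 0;1 0 0 0 0;1 0 0 0 0;1 0 0 0 0;1 0 0 0 0;1 0 0 0 0;1 0 0 0 0;1 0 0 0 0' |grep gap
python3 -m inch '1 0 0 -0.2 0;1 0 0 -0.4 0;-1 0 0 -0.41 0;-1 0 0 -0.41 0;-1 0 0 -0.41 0;-1 0 0 -0.41 0;-1 0 0 -0.41 0;-1 0 0 -0.41 0;-1 0 0 -0.41 0;-1 0 0 -0.41 0;-1 0 0 -0.41 0;-1 0 0 -0.41 0;-1 0 0 -0.41 0;-1 0 0 -0.41 0;-1 0 0 -0.41 0;-1 0 0 -0.41 0;-1 0 0 -0.41 0;-1 0 0 -0.41 0;-1 0 0 -0.41 0;-1 0 0 -0.41 0' 20
python3 -m inch '-1 0 0 0 0;-1 0 0 0 0;-1 0 0 0 0;-1 0 0 0 0;-1 0 0 0.1 0;-1 0 0 0.2 0;-1 0 0 0.3 0;-1 0 0 0.4 0;-1 0 0 0.4 0;-1 0 0 0.4 0'
```

```text
finger_gap: 0.928
t: 7.53
ee_pos: [642.8, 37.3, 113.6]
ee_rot: [-180.0, 0.0, -11.1]
wrist_force: [-1.2, 0.8, -0.6]
finger_gap: 0.106
grasp_force: 20.0
t: 8.37
ee_pos: [643.7, 37.0, 155.4]
ee_rot: [-180.0, -0.2, -11.1]
wrist_force: [0.1, 0.9, -3.3]
finger_gap: 0.105
grasp_force: 20.0
```

```bash
python3 -m inch '-1 0 0 0.15 0;-1 0 0 0.3 0;-1 0 0 0.4 0;-1 0 0 0.45 0;-1 0 0 0.45 0'|grep ee_pos
for i in 1 2 3; do python3 -m inch '-1 -0.04 -0.07 0 0;-1 -0.13 -0.22 0 0;-1 -0.24 -0.41 0 0;-1 -0.35 -0.6 0 0;-1 -0.46 -0.78 0 0;-1 -0.55 -0.93 0 0;-1 -0.59 -0.99 0 0;-1 -0.59 -0.99 0 0'|grep -E "ee_pos|^t"; done
python3 -c "
from h import *
snap('wrist','w1',s=1.25);snap('side','d2',(240,50,490,220),3)"
```

```text
ee_pos: [644.2, 37.1, 201.7]
t: 9.45
ee_pos: [582.2, -63.7, 197.7]
t: 10.12
ee_pos: [524.4, -161.6, 198.5]
t: 10.78
ee_pos: [465.6, -260.5, 198.6]
```

View pics/w1.png

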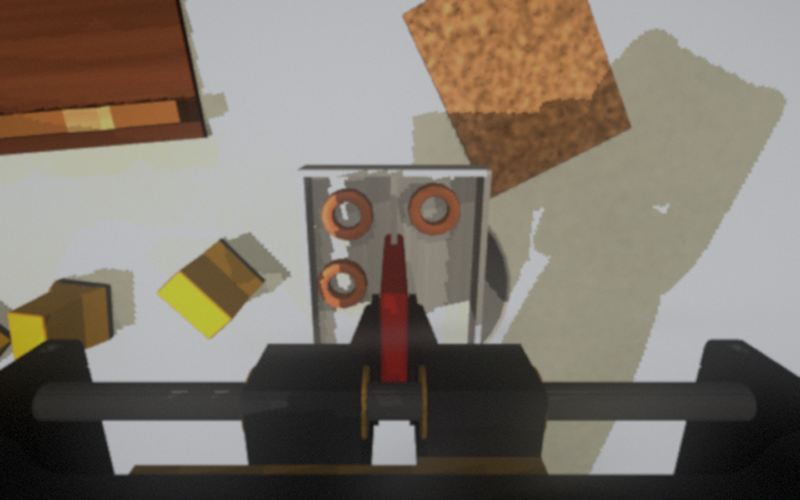

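Tray held level with three grommets in it; the bowl is hidden beneath it except its right edge near (508,290).

```bash
python3 -c "
from h import *
print(px2w('w1',(508/1.25,290/1.25),55),[w2px('w1',(443+73*np.cos(a),-259+73*np.sin(a),55))*1.25 for a in (-1.57,-.8,0)])"
python3 -m inch '-1 0.02 0 -0.2 0;-1 0.02 0 -0.4 0;-1 0.02 0 -0.55 0;-1 0.02 0 -0.65 0;-1 0.02 0 -0.68 0;-1 0.02 0 -0.68 0;-1 0.02 0 -0.68 0' 15
python3 -c "
from h import *
snap('side','d3',(240,70,490,240),3)"
```

```text
[ 414.4 -333.7   55. ] [array([500.875, 253.125]), array([460.875, 187.75 ]), array([377.375, 170.25 ])]
t: 11.47
ee_pos: [468.7, -259.9, 131.5]
ee_rot: [180.0, -0.1, -11.1]
wrist_force: [0.9, 1.1, -3.2]
finger_gap: 0.107
grasp_force: 15.0
```

View pics/d3.png

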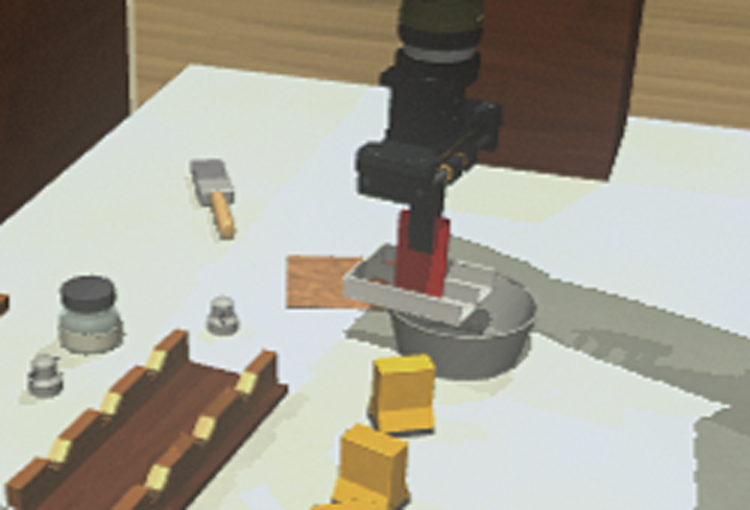

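```bash
python3 -m inch '-1 -0.1 0 -0.02 0;-1 -0.1 0 -0.06 0;-1 -0.1 0 -0.1 0;-1 -0.1 0 -0.14 0;-1 -0.1 0 -0.17 0;-1 -0.1 0 -0.17 0' 10
python3 -c "
from h import *
snap('side','d4',(240,70,490,240),3)"
```

```text
t: 12.02
ee_pos: [459.1, -261.7, 117.8]
ee_rot: [179.8, -0.3, -11.1]
wrist_force: [-4.0, -0.1, 11.0]
finger_gap: 0.107
grasp_force: 10.0
```

View pics/d4.png

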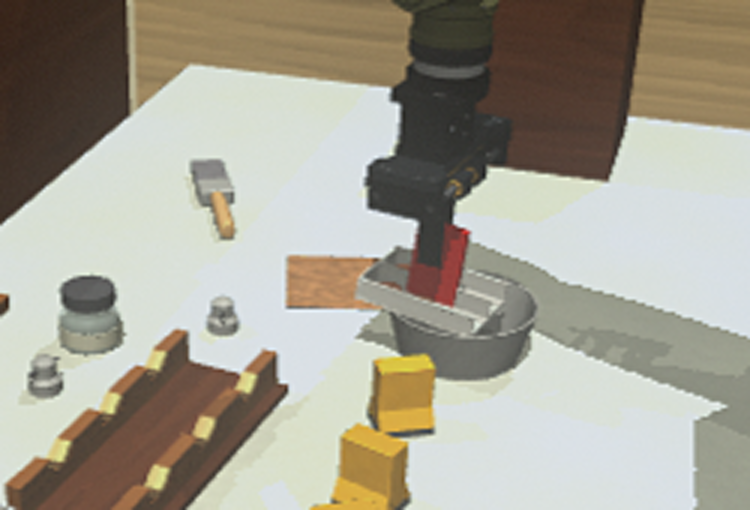

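The tray pivots in the pads about 15° with its back edge on the rim, as planned. Press on.

```bash
python3 -m inch '-1 0 0 -0.04 0;-1 -0.02 0 -0.08 0;-1 -0.02 0 -0.12 0;-1 -0.02 0 -0.15 0;-1 -0.02 0 -0.15 0;-1 -0.02 0 -0.15 0;-1 -0.02 0 -0.15 0;-1 -0.02 0 -0.15 0;-1 -0.02 0 -0.15 0;-1 -0.02 0 -0.15 0;-1 -0.02 0 -0.15 0;-1 -0.02 0 -0.15 0' 
python3 -c "
from h import *
snap('side','d5',(240,70,490,240),3)"
```

```text
t: 13.07
ee_pos: [457.6, -262.5, 103.4]
ee_rot: [179.8, -0.4, -11.1]
wrist_force: [-5.4, -1.2, 13.0]
finger_gap: 0.124
grasp_force: 10.1
```

View pics/d5.png

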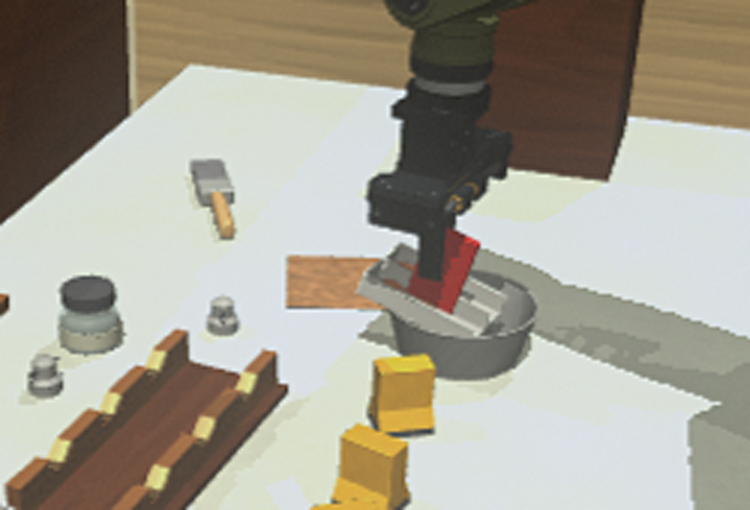

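```bash
python3 -m inch '-1 0 0 -0.03 0;-1 0.02 0 -0.06 0;-1 0.03 0 -0.07 0;-1 0.03 0 -0.07 0;-1 0.03 0.03 -0.07 0;-1 0.03 -0.03 -0.07 0;-1 0.03 0.03 -0.07 0;-1 0.03 -0.03 -0.07 0;-1 0.03 0 -0.07 0;-1 0.03 0 -0.07 0;-1 0.03 0 -0.07 0;-1 0.03 0 -0.07 0' 
python3 -c "
from h import *
snap('wrist','w2');snap('scene','s2',(150,120,350,300),1)
a=cv2.imread('pics/w2.png');b=cv2.resize(cv2.imread('pics/s2.png'),None,fx=2.2,fy=2.2);c=np.zeros((400,800,3),np.uint8)
c[:,:360]=a[100:400,200:470][:400,:360].shape and cv2.resize(a[0:400,180:540],(360,400)); c[:396,360:800]=b; cv2.imwrite('pics/c2.png',c)"
```

```text
t: 14.12
ee_pos: [459.0, -263.9, 95.3]
ee_rot: [179.5, -0.2, -11.1]
wrist_force: [-7.3, -8.7, 7.4]
finger_gap: 0.104
grasp_force: 10.0
```

View pics/c2.png

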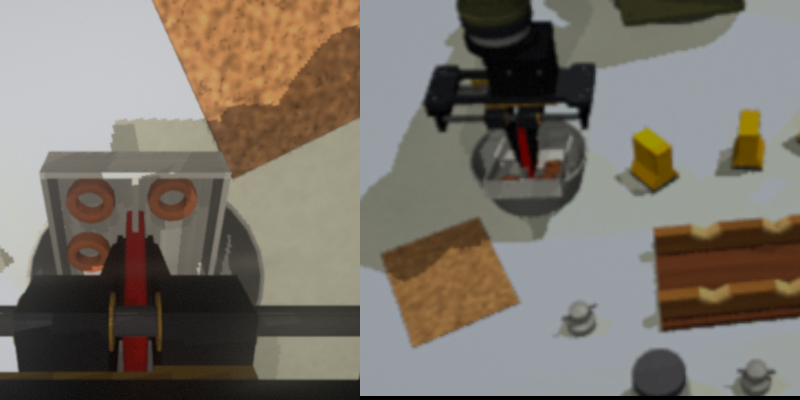

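```bash
python3 -c "
from h import *
g=np.array([459,-263.9,89.3]);y=np.radians(-11.1);u=np.array([np.cos(y),np.sin(y),0]);v=np.array([-u[1],u[0],0]);z=np.array([0,0,1.])
for t in range(10,60,5):
  s,c=np.sin(np.radians(t)),np.cos(np.radians(t))
  print(t,[w2px('w2',g+(h*s+60*c)*u+(-h*c+60*s)*z+44*v) for h in (68,46)],[w2px('w2',g+(h*s+60*c)*u+(-h*c+60*s)*z-44*v) for h in (68,46)])
"
```

```text
10 [array([239. , 116.1]), array([231.1, 126.3])] [array([390.1, 116.2]), array([398.4, 126.3])]
15 [array([236.2, 108.3]), array([228.1, 121.8])] [array([393. , 108.4]), array([401.7, 121.9])]
20 [array([233. , 101.1]), array([224.8, 118.2])] [array([396.4, 101.1]), array([405.1, 118.2])]
25 [array([229.5,  94.4]), array([221.3, 115.4])] [array([400. ,  94.5]), array([408.9, 115.4])]
30 [array([225.7,  88.4]), array([217.4, 113.7])] [array([404.1,  88.6]), array([413. , 113.8])]
35 [array([221.5,  83.4]), array([213.3, 113.3])] [array([408.6,  83.5]), array([417.3, 113.3])]
40 [array([216.9,  79.4]), array([209. , 114.2])] [array([413.4,  79.6]), array([421.9, 114.3])]
45 [array([211.8,  76.6]), array([204.4, 116.7])] [array([418.8,  76.8]), array([426.8, 116.8])]
50 [array([206.4,  75.4]), array([199.5, 121. ])] [array([424.6,  75.6]), array([432., 121.])]
55 [array([200.4,  75.9]), array([194.5, 127.3])] [array([430.9,  76.2]), array([437.3, 127.2])]
```

```bash
python3 -c "
from h import *
from scipy.optimize import least_squares
g=np.array([459,-263.9,89.3]);y=np.radians(-11.1);u=np.array([np.cos(y),np.sin(y),0]);v=np.array([-u[1],u[0],0]);z=np.array([0,0,1.])
def P(p,a,b,h): # tray coords -> world, p=[tilt, gx, gz]: grip in tray coords
  s,c=np.sin(p[0]),np.cos(p[0]); x=a-p[1]; k=h-p[2]
  return g+(x*c-k*s)*u+(x*s+k*c)*z+b*v
obs=[(60,44,0,227,153),(60,-44,0,400,152),(60,44,22,223,178),(60,-44,22,408,180)]
f=lambda p:np.concatenate([w2px('w2',P(p,a,b,h))-(m,n) for a,b,h,m,n in obs])
q=least_squares(f,[.5,0,50],diff_step=1e-2);print(np.degrees(q.x[0]),q.x,q.fun)
for t in (25,30,35):
  q2=least_squares(lambda w:f([np.radians(t),*w]),[0,50],diff_step=1e-2);print(t,q2.x,q2.cost)
print('lip',P(q.x,-60,0,0),'backbottom',P(q.x,60,0,0),'grip pt',P(q.x,0,0,68))
"
```

```text
-10.105589709518348 [-1.76375813e-01 -6.39622119e-18  2.34413309e+01] [  5.2  -3.3  -2.6  -2.3  -1.5 -29.1   0.8 -31.2]
25 [ 0.         25.01220703] 1107.0600000000004
30 [ 0.         27.72216797] 1278.3749999999993
35 [ 0.         30.76171875] 1511.7849999999985
lip [ 396.99972658 -251.73602996   76.7501027 ] backbottom [ 512.92800119 -274.48025319   55.69457004] grip pt [ 466.67212641 -265.40521136  133.16738891]
```

```bash
sed -i 's/return np.round(\[K\[0\]\*c\[0\]\(.*\),1)$/return np.array([K[0]*c[0]\1)/' h.py; grep -n "return np.array(\[K" h.py; python3 -c "
from h import *
from scipy.optimize import least_squares
g=np.array([459,-263.9,89.3]);y=np.radians(-11.1);u=np.array([np.cos(y),np.sin(y),0]);v=np.array([-u[1],u[0],0]);z=np.array([0,0,1.])
def P(p,a,b,h):
  s,c=np.sin(p[0]),np.cos(p[0]); x=a-p[1]; k=h-p[2]
  return g+(x*c-k*s)*u+(x*s+k*c)*z+b*v
obs=[(60,44,0,227,153),(60,-44,0,400,152),(60,44,22,223,178),(60,-44,22,408,180)]
f=lambda p:np.concatenate([w2px('w2',P(p,a,b,h))-(m,n) for a,b,h,m,n in obs])
q=least_squares(f,[.5,5,50]);print(np.degrees(q.x[0]),q.x,q.fun)
print('lip',P(q.x,-60,0,0),'backbottom',P(q.x,60,0,0),'grip pt',P(q.x,0,0,68))
print(np.load('pics/w2.npz')['T'].round(2), monitor.sense()['ee_pos'])
"
```

```text
16:    c=T[:3,:3].T@(np.array(p,float)-T[:3,3]); return np.array([K[0]*c[0]/c[2]+K[2],K[1]*c[1]/c[2]+K[3]])
25.45199316103958 [ 0.44422108 22.65710666 48.53229798] [ 2.78872952 -0.72363753 -0.02012668  0.17143783 -1.38047143  1.36135863
  0.74621372 -0.86530844]
lip [ 406.2281462  -253.54657391    9.9556918 ] backbottom [ 512.55462316 -274.40699934   61.5262546 ] grip pt [ 430.71475621 -258.3506558    97.14127965]
[[-1.9000e-01 -9.4000e-01 -2.9000e-01  5.4195e+02]
 [-9.8000e-01  1.9000e-01  5.0000e-02 -2.7865e+02]
 [ 1.0000e-02  3.0000e-01 -9.6000e-01  2.3947e+02]
 [ 0.0000e+00  0.0000e+00  0.0000e+00  1.0000e+00]] [ 459.02392743 -263.93894762   95.27338586]
```

Tilt is only 25° because the handle slid in the pads (grip now 23 mm towards the back, 48 mm up). I'll catch the lip on the bowl's inner −x wall and pull on to tip it further.

```bash
python3 -m inch '-1 0 0 0.12 0;-1 -0.05 0.01 0.18 0;-1 -0.12 0.03 0.18 0;-1 -0.18 0.04 0.19 0;-1 -0.24 0.05 0.21 0;-1 -0.3 0.06 0.23 0;-1 -0.36 0.07 0.25 0;-1 -0.42 0.08 0.27 0;-1 -0.46 0.09 0.28 0;-1 -0.46 0.09 0.28 0;-1 -0.46 0.09 0.28 0;-1 -0.46 0.09 0.28 0' 
python3 -c "
from h import *
snap('wrist','w3');snap('side','d6')
a=cv2.imread('pics/w3.png');b=cv2.imread('pics/d6.png')[90:240,330:480];c=np.zeros((400,800,3),np.uint8)
c[:,:400]=a[:,160:560]; c[:,400:]=cv2.resize(b,(400,400)); cv2.imwrite('pics/c3.png',c)"
```

```text
t: 15.22
ee_pos: [415.6, -253.1, 123.0]
ee_rot: [179.7, -0.6, -11.1]
wrist_force: [5.2, -4.9, 4.3]
finger_gap: 0.11
grasp_force: 9.9
```

View pics/c3.png

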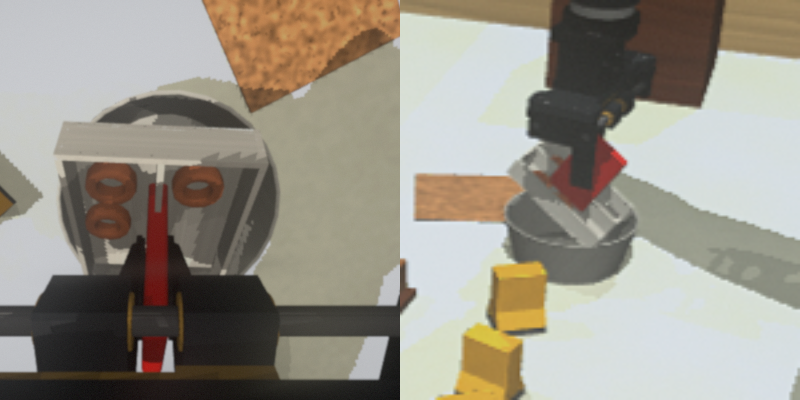

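Works: tilt about 35–40°, grommets beginning to slip. Continue a bit and jiggle.

```bash
python3 -m inch '-1 -0.06 0.01 0.01 0;-1 -0.12 0.02 0.02 0;-1 -0.18 0.03 0.03 0;-1 -0.22 0.04 0.04 0;-1 -0.22 0.04 0.04 0;-1 -0.22 0.04 0.04 0;-1 -0.22 0.04 0.04 0;-1 -0.22 0.04 0.04 0;-1 -0.22 0.04 0.04 0;-1 -0.22 0.04 0.04 0' 
python3 -c "
from h import *
snap('wrist','w4');snap('side','d7')
a=cv2.imread('pics/w4.png');b=cv2.imread('pics/d7.png')[90:240,330:480];c=np.zeros((400,800,3),np.uint8)
c[:,:400]=a[:,160:560]; c[:,400:]=cv2.resize(b,(400,400)); cv2.imwrite('pics/c4.png',c)
for n in('w3','w4'):
  h=cv2.cvtColor(np.load('pics/'+n+'.npz')['im'],cv2.COLOR_RGB2HSV);m=((h[...,0]>3)&(h[...,0]<15)&(h[...,1]>120)&(h[...,2]>50)).astype('u1');m[:,:200]=0;m[:105]=0;m[300:]=0
  k,_,st,ce=cv2.connectedComponentsWithStats(m);print(n,[(st[i,4],ce[i].round()) for i in range(1,k) if st[i,4]>80])"
```

```text
t: 16.15
ee_pos: [392.5, -248.5, 125.5]
ee_rot: [179.8, -0.3, -11.1]
wrist_force: [3.5, -4.7, 4.1]
finger_gap: 0.106
grasp_force: 10.0
w3 [(np.int32(2442), array([271., 200.])), (np.int32(1507), array([358., 186.]))]
w4 [(np.int32(1265), array([285., 224.]))]
```

```bash
python3 -m inch '-1 -0.05 0.05 0.01 0;-1 -0.08 -0.05 0.02 0;-1 -0.1 0.05 0.02 0;-1 -0.1 -0.05 0.02 0;-1 -0.1 0.03 0.02 0;-1 -0.1 0.03 0.02 0;-1 -0.1 0.03 0.02 0;-1 -0.1 0.03 0.02 0;-1 -0.1 0.03 0.02 0'
cat >> h.py <<'E'
def orange(n):
    h=cv2.cvtColor(np.load('pics/'+n+'.npz')['im'],cv2.COLOR_RGB2HSV);m=((h[...,0]>3)&(h[...,0]<15)&(h[...,1]>120)&(h[...,2]>50)).astype('u1')
    k,_,st,ce=cv2.connectedComponentsWithStats(m);print(n,[(int(st[i,4]),ce[i].round().tolist()) for i in range(1,k) if st[i,4]>25])
E
python3 -c "
from h import *
snap('wrist','w5');snap('scene','s5');orange('w5');orange('s5');snap('side','d8');orange('d8')"
```

```text
t: 17.0
ee_pos: [381.8, -244.8, 126.8]
ee_rot: [180.0, -0.2, -11.1]
wrist_force: [2.9, -2.7, 7.1]
finger_gap: 0.104
grasp_force: 10.0
w5 [(4116, [447.0, 20.0]), (300, [292.0, 215.0])]
s5 [(109, [235.0, 189.0]), (149, [439.0, 221.0]), (1950, [339.0, 238.0]), (50, [359.0, 224.0]), (30, [320.0, 228.0]), (40, [328.0, 226.0]), (1508, [525.0, 258.0]), (559, [343.0, 260.0]), (75, [363.0, 254.0]), (33, [333.0, 255.0]), (36, [320.0, 349.0]), (44, [386.0, 354.0]), (74, [303.0, 360.0]), (47, [358.0, 356.0]), (212, [288.0, 369.0]), (30, [322.0, 369.0])]
d8 [(25596, [130.0, 154.0]), (286, [134.0, 51.0]), (60, [110.0, 64.0]), (47, [446.0, 70.0]), (37, [115.0, 73.0]), (74, [94.0, 76.0]), (27, [440.0, 78.0]), (48, [10.0, 91.0]), (1392, [26.0, 207.0]), (408, [200.0, 202.0]), (26, [297.0, 183.0]), (32, [76.0, 194.0]), (27, [326.0, 190.0]), (36, [283.0, 196.0]), (49, [313.0, 204.0]), (49, [266.0, 211.0]), (67, [298.0, 220.0]), (58, [249.0, 228.0]), (69, [282.0, 237.0]), (3027, [137.0, 297.0]), (111, [231.0, 250.0]), (75, [8.0, 281.0])]
```

```bash
python3 -m inch '-1 0.1 0 0.03 0;-1 0.2 0 0.06 0;-1 0.25 0.02 0.1 0;-1 0.25 -0.02 0.15 0;-1 0.3 0.02 0.25 0;-1 0.35 0 0.4 0;-1 0.4 0 0.55 0;-1 0.4 0 0.7 0;-1 0.4 0 0.85 0;-1 0.4 0 0.85 0;-1 0.4 0 0.85 0'
python3 -c "
from h import *
snap('wrist','w6');snap('side','d9');snap('scene','s6')
a=cv2.imread('pics/w6.png');b=cv2.imread('pics/d9.png')[70:240,310:480];e=cv2.imread('pics/s6.png')[140:240,180:280];c=np.zeros((580,800,3),np.uint8)
c[:400,:400]=a[:,160:560]; c[:400,400:]=cv2.resize(b,(400,400));c[400:,:180]=cv2.resize(e,(180,180)); c=np.hstack([c[:400,:400],np.vstack([cv2.resize(b,(200,200)),cv2.resize(e,(200,200))])]);c[:]=c
d=np.zeros((600,800,3),np.uint8);d[:400,:400]=a[:,160:560];d[:400,400:]=cv2.resize(b,(400,400));d[400:,:200]=cv2.resize(e,(200,200));cv2.imwrite('pics/c6.png',d)"
```

```text
t: 18.07
ee_pos: [421.3, -243.9, 211.6]
ee_rot: [180.0, -0.1, -11.1]
wrist_force: [-0.2, 0.6, -3.2]
finger_gap: 0.104
grasp_force: 10.0
```

View pics/c6.png

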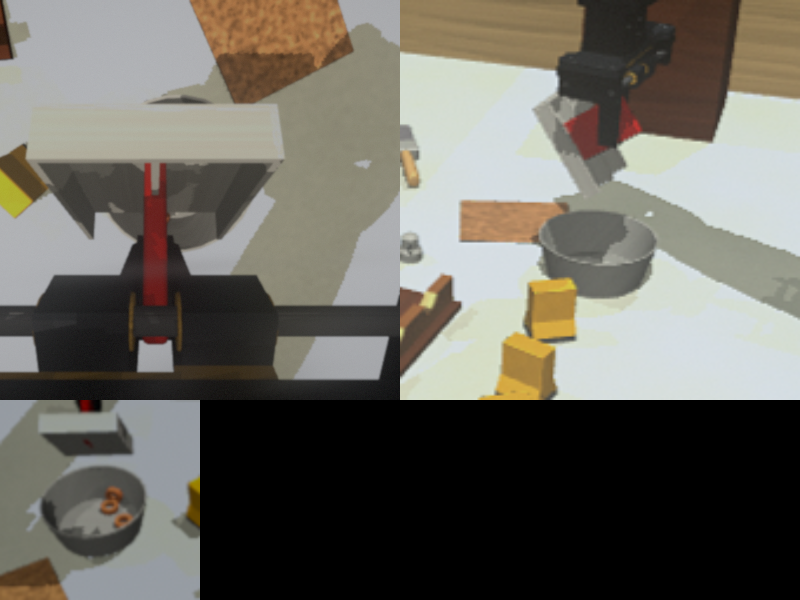

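All three grommets lie in the bowl (scene crop, around (115,505)); the tray hangs tipped about 60°. Fit its pose in the grip.

```bash
cat > fit.py <<'E'
from h import *
from scipy.optimize import least_squares
def model(g,yaw):
    y=np.radians(yaw);u=np.array([np.cos(y),np.sin(y),0]);v=np.array([-u[1],u[0],0]);z=np.array([0,0,1.])
    def P(p,a,b,h):
        s,c=np.sin(p[0]),np.cos(p[0]); x=a-p[1]; k=h-p[2]
        return g+(x*c-k*s)*u+(x*s+k*c)*z+(b+p[3])*v
    return P
def fit(n,g,yaw,obs,x0):
    P=model(np.array(g,float),yaw)
    q=least_squares(lambda p:np.concatenate([w2px(n,P(p,*o[:3]))-o[3:] for o in obs]),x0)
    print(np.degrees(q.x[0]),q.x.round(2),q.fun.round(1)); print('lip',P(q.x,-60,0,0),'back',P(q.x,60,0,0),'centre',P(q.x,0,0,0))
E
python3 -c "
from fit import *
fit('w6',(421.3,-243.9,205.6),-11.1,[(60,44,0,190,105),(60,-44,0,435,105),(60,44,22,188,160),(60,-44,22,443,160)],[1,20,50,0])"
```

```text
55.74605757754791 [ 0.97 -1.94 54.63  0.66] [ 2.5 -0.6  0.6 -0.5 -2.1  0.5 -0.9  0.6]
lip [ 433.66984667 -245.65352007  126.85959897] back [ 499.94970559 -258.6571114   226.04572156] centre [ 466.80977613 -252.15531574  176.45266026]
```

```bash
python3 -m inch '-1 0.06 -0.12 0 0.05;-1 0.12 -0.3 0 0.1;-1 0.2 -0.5 0 0.15;-1 0.28 -0.65 0 0.15;-1 0.34 -0.75 0 0.15;-1 0.34 -0.75 0 0.15' 15 |grep ee_
python3 -m inch '-1 0.06 -0.12 0 0.05;-1 0.12 -0.3 -0.1 0.1;-1 0.2 -0.5 -0.3 0.155;-1 0.28 -0.65 -0.5 0.155;-1 0.34 -0.74 -0.7 0.155;-1 0.34 -0.74 -0.95 0.155;-1 0.34 -0.74 -0.95 0.155;-1 0.34 -0.74 -0.95 0.155' |grep ee_
```

```text
ee_pos: [455.0, -320.0, 209.4]
ee_rot: [-179.9, 0.1, 2.3]
ee_pos: [487.4, -391.0, 113.2]
ee_rot: [-179.7, 0.2, 16.4]
```

```bash
python3 -m inch '-1 0 0 -0.15 0;-1 0 0 -0.26 0;-1 0 0 -0.29 0;-1 0.05 0.015 -0.3 0;-1 0.1 0.03 -0.3 0;-1 0.15 0.045 -0.3 0;-1 0.22 0.065 -0.31 0;-1 0.28 0.083 -0.32 0;-1 0.34 0.1 -0.34 0;-1 0.4 0.12 -0.36 0;-1 0.46 0.137 -0.39 0;-1 0.53 0.157 -0.43 0;-1 0.6 0.178 -0.48 0;-1 0.68 0.2 -0.54 0;-1 0.68 0.2 -0.55 0;-1 0.68 0.2 -0.55 0' 15
python3 -c "
from h import *
snap('wrist','w7');snap('side','d10')
a=cv2.imread('pics/w7.png');b=cv2.imread('pics/d10.png')[70:240,270:440]
cv2.imwrite('pics/c7.png',np.hstack([a[:,130:530],cv2.resize(b,(400,400))]))"
```

```text
t: 20.72
ee_pos: [561.9, -372.4, 65.3]
ee_rot: [179.8, -0.5, 16.3]
wrist_force: [4.5, 4.3, 10.6]
finger_gap: 0.106
grasp_force: 15.0
```

View pics/c7.png

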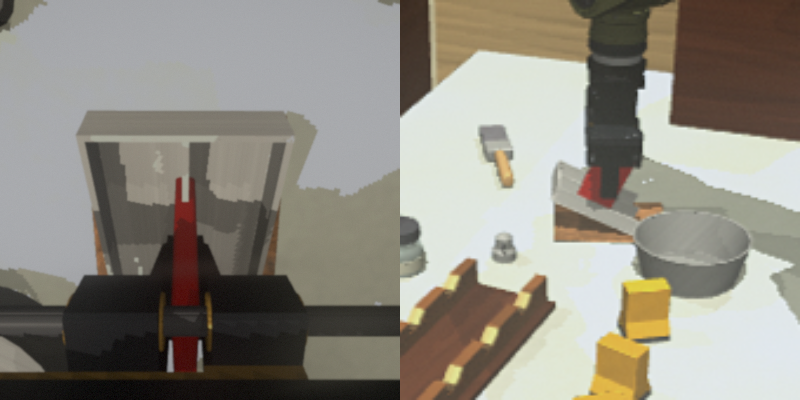

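Tilt reduced to about 25–30°. Fit again.

```bash
python3 -c "
from fit import *
fit('w7',(561.9,-372.4,59.3),16.3,[(60,44,0,215,111),(60,-44,0,410,111),(60,44,22,207,138),(60,-44,22,425,138)],[.5,0,50,0])"
```

```text
26.07653279364384 [ 0.46 -4.25 42.55  0.64] [ 1.7 -0.1  2.   0.1 -1.5 -0.1 -1.7  0.1]
lip [ 531.60684519 -380.58794629   -3.42153512] back [ 635.05938457 -350.33630671   49.32702314] centre [ 583.33311488 -365.4621265    22.95274401]
```

```bash
python3 -m inch '-1 0.04 0.01 -0.03 0;-1 0.08 0.02 -0.06 0;-1 0.12 0.035 -0.09 0;-1 0.16 0.05 -0.12 0;-1 0.2 0.06 -0.15 0;-1 0.2 0.06 -0.18 0;-1 0.2 0.06 -0.19 0;-1 0.2 0.06 -0.19 0' 8
python3 -c "
from h import *
snap('wrist','w8'); cv2.imwrite('pics/w8c.png',cv2.imread('pics/w8.png')[60:360,100:560])"
```

```text
t: 21.48
ee_pos: [578.2, -367.4, 42.7]
ee_rot: [179.9, -0.2, 16.3]
wrist_force: [5.3, -0.6, 5.5]
finger_gap: 0.107
grasp_force: 8.0
```

View pics/w8c.png

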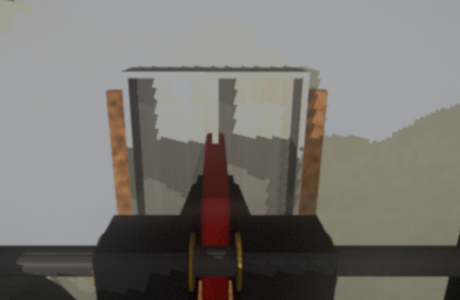

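Tray lies flat on the mat, its back (row ≈70) overhanging the mat's far edge (row ≈90). Compute the shift.

```bash
python3 -c "
from h import *
for uv,z in (((225,130),25),((408,128),25),((207,151),3),((426,150),3)): print(px2w('w8',uv,z))"
```

```text
[ 631.5 -308.1   25. ]
[ 656.1 -388.9   25. ]
[ 614.2 -296.5    3. ]
[ 647.6 -408.5    3. ]
```

```bash
python3 -m inch '-1 0 0 0.05 0;-1 0 0 0.08 0;-1 -0.1 -0.03 0.08 0;-1 -0.2 -0.06 0.08 0;-1 -0.27 -0.08 0.08 0;-1 -0.27 -0.08 0.08 0;-1 -0.27 -0.08 0.04 0;-1 -0.27 -0.08 0 0;-1 -0.27 -0.08 -0.02 0;-1 -0.27 -0.08 -0.02 0' 15
python3 -m inch '0 0 0 0 0;0 0 0 0 0;0 0 0 0 0;0 0 0 0 0;0 0 0 0 0;0 0 0 0 0;0 0 0 0 0;0 0 0 0 0;0 0 0 0 0;0 0 0 0 0'|grep gap
python3 -m inch '0 0 0 0.3 0;0 0 0 0.6 0;0 0 0 0.9 0;1 0 0 1 0;1 0 0 1 0;1 0 0 1 0;1 0 0 1 0;1 0 0 1 0;1 0 0 1 0;1 0 0 1 0;1 0 0 1 0;1 0 0 1 0'
python3 -c "
from h import *
snap('wrist','w9');snap('side','d11'); snap('scene','s7')"
```

```text
t: 22.37
ee_pos: [550.0, -375.3, 42.0]
ee_rot: [-180.0, 0.1, 16.4]
wrist_force: [-7.3, 3.5, 10.5]
finger_gap: 0.109
grasp_force: 15.0
finger_gap: 0.502
t: 24.2
ee_pos: [549.7, -374.7, 139.1]
ee_rot: [-180.0, 0.0, 16.3]
wrist_force: [0.5, -0.4, -0.1]
finger_gap: 0.994
grasp_force: 0.0
```

```bash
python3 -m inch '1 0 0.3 0.4 0.05;1 0 0.6 0.8 0.1;1 0 0.96 1 0.117;1 0 0.96 1 0.117' |grep ee_
for i in 1 2 3 4 5 6; do python3 -m inch '1 0 0.5 0.05 0.06;1 0 0.96 0.05 0.117;1 0 0.96 0.05 0.117;1 0 0.96 0.05 0.117'|grep ee_pos; done
cat >> h.py <<'E'
def ortho(n,x0,x1,y0,y1,z):  # 1 px per mm; row=x-x0, col=y-y0
    d=np.load('pics/'+n+'.npz'); P=np.array([w2px(n,(x,y,z)) for x,y in((x0,y0),(x1,y0),(x0,y1),(x1,y1))],np.float32)
    H=cv2.getPerspectiveTransform(P,np.float32([(0,0),(0,x1-x0),(y1-y0,0),(y1-y0,x1-x0)]))
    return cv2.warpPerspective(d['im'],H,(int(y1-y0),int(x1-x0)))
E
python3 -c "
from h import *
s=monitor.sense();print(s['ee_pos'],s['ee_rot'],s['t']);snap('wrist','w10');snap('side','d12');snap('scene','s8')
for n in('w10','d12','s8'):
  o=ortho(n,300,680,150,450,14);h=cv2.cvtColor(o,cv2.COLOR_RGB2HSV)
  m=((h[...,0]>12)&(h[...,0]<32)&(h[...,1]>130)&(h[...,2]>70)).astype('u1')
  k,_,st,ce=cv2.connectedComponentsWithStats(m);print(n,'brass',[(int(st[i,4]),(ce[i][::-1]+(300,150)).round().tolist()) for i in range(1,k) if st[i,4]>100])
  cv2.imwrite('pics/o_'+n+'.png',o[:,:,::-1])
"
```

```text
ee_pos: [551.6, -277.1, 245.2]
ee_rot: [179.7, -0.3, 27.0]
ee_pos: [549.7, -180.3, 244.4]
ee_pos: [549.9, -85.5, 249.2]
ee_pos: [550.1, 9.9, 254.3]
ee_pos: [550.3, 105.5, 259.3]
ee_pos: [550.4, 201.3, 264.1]
ee_pos: [550.5, 297.2, 269.1]
[550.490804   297.1530174  269.08550296] [-1.79980292e+02  6.26248515e-02  8.99905548e+01] 26.6833
w10 brass [(507, [362.0, 361.0]), (437, [545.0, 232.0])]
d12 brass [(484, [366.0, 351.0]), (431, [547.0, 222.0])]
s8 brass [(721, [365.0, 366.0]), (510, [402.0, 155.0]), (833, [544.0, 238.0]), (189, [592.0, 156.0])]
```

```bash
python3 -c "
from h import *
o=ortho('w10',300,640,170,440,22);h=cv2.cvtColor(o,cv2.COLOR_RGB2HSV)
for xa,xb in((505,590),(325,420)):
  s=h[xa-300:xb-300]; print(np.percentile(s[...,2],[5,25,50,75,95]))
  br=((s[...,0]>12)&(s[...,0]<32)&(s[...,1]>130)&(s[...,2]>70)).astype('u1')
  gr=((s[...,1]<60)&(s[...,2]>145)).astype('u1')
  for nm,m in(('brass',br),('grey',gr)):
    k,_,st,ce=cv2.connectedComponentsWithStats(m)
    for i in range(1,k):
      if st[i,4]>150:
        p=np.argwhere(_==i)[:,::-1].astype(np.float32);(c,w,a)=cv2.minAreaRect(p);print(nm,st[i,4],'x',round(c[1]+xa,1),'y',round(c[0]+170,1),np.round(w,1),round(a,1))
"
```

```text
[110. 120. 127. 174. 180.]
brass 427 x 545.0 y 235.5 [22. 19.] 90.0
grey 4888 x 547.0 y 200.0 [60. 84.] 0.0
grey 1859 x 547.0 y 427.5 [84. 23.] 90.0
grey 1541 x 544.0 y 310.0 [ 12. 128.] 90.0
[ 74. 119. 139. 178. 180.]
brass 491 x 365.4 y 361.0 [24.7 20.2] 83.7
grey 11948 x 372.0 y 304.5 [ 94. 269.] 90.0
```

```bash
python3 -m inch '1 -0.06 0.03 -0.4 0;1 -0.06 0.03 -0.8 0;1 -0.06 0.03 -1 0;1 -0.06 0.03 -1 0' |grep ee_
python3 -m inch '1 0 0 -0.4 0;1 0 0 -0.8 0;1 0 0 -1 0;1 0 0 -1 0' |grep ee_
python3 -m inch '1 0 0 -0.2 0;1 0 0 -0.35 0;1 0 0 -0.39 0;1 0 0 -0.39 0;1 0 0 -0.39 0' |grep -E "ee_pos|force"
python3 -m inch '-1 0 0 0 0;-1 0 0 0 0;-1 0 0 0 0;-1 0 0 0 0;-1 0 0 0 0;-1 0 0 0 0;-1 0 0 0 0;-1 0 0 0 0;-1 0 0 0 0;-1 0 0 0 0;-1 0 0 0 0;-1 0 0 0 0;-1 0 0 0 0;-1 0 0 0 0;-1 0 0 0 0;-1 0 0 0 0;-1 0 0 0 0' 40
python3 -m inch '-1 0 0 0.2 0;-1 0 0 0.5 0;-1 0 0 0.8 0;-1 0 0 1 0;-1 0 0 1 0;-1 0 0 1 0'
```

```text
ee_pos: [540.7, 296.2, 162.7]
ee_rot: [-179.4, 0.3, 89.9]
ee_pos: [541.4, 297.3, 65.4]
ee_rot: [-179.6, 0.2, 89.9]
ee_pos: [545.5, 300.3, 33.1]
wrist_force: [0.9, -0.4, -0.1]
grasp_force: 0.0
t: 29.33
ee_pos: [544.0, 300.1, 30.7]
ee_rot: [180.0, -0.0, 90.0]
wrist_force: [1.8, 0.8, -1.5]
finger_gap: 0.241
grasp_force: 40.0
t: 29.83
ee_pos: [543.6, 300.1, 130.7]
ee_rot: [180.0, -0.0, 90.1]
wrist_force: [-0.1, -0.6, -5.1]
finger_gap: 0.239
grasp_force: 40.0
```

```bash
for i in 1 2 3; do python3 -m inch '-1 0.07 -0.14 0.05 -0.07;-1 0.14 -0.28 0.05 -0.14;-1 0.21 -0.42 0.05 -0.21;-1 0.28 -0.56 0.05 -0.28;-1 0.354 -0.71 0.05 -0.357;-1 0.354 -0.71 0.05 -0.357;-1 0.354 -0.71 0.05 -0.357;-1 0.354 -0.71 0.05 -0.357'|grep ee_; done
python3 -c "
from h import *
s=monitor.sense();print(s['ee_pos'],s['ee_rot'],s['t']);snap('wrist','w11');snap('side','d13')
cv2.imwrite('pics/c11.png',np.hstack([cv2.imread('pics/w11.png')[:,120:520],cv2.resize(cv2.imread('pics/d13.png')[110:310,200:400],(400,400))]))"
```

```text
ee_pos: [577.6, 228.9, 133.0]
ee_rot: [-179.8, 0.2, 58.0]
ee_pos: [613.8, 158.9, 139.9]
ee_rot: [-179.9, 0.1, 25.9]
ee_pos: [649.4, 88.2, 145.3]
ee_rot: [-180.0, 0.1, -6.2]
[649.42194506  88.19044479 145.27381779] [-1.79974802e+02  5.98151113e-02 -6.16750070e+00] 31.8333
```

```bash
python3 -m inch '-1 0 0 -0.3 0;-1 0 0 -0.6 0;-1 0 0 -0.75 0;-1 0 0 -0.79 0;-1 0 0 -0.83 0;-1 0 0 -0.85 0;-1 0 0 -0.86 0;-1 0 0 -0.86 0;-1 0 0 -0.86 0' 40
python3 -m inch '0 0 0 0 0;0 0 0 0 0;0 0 0 0 0;0 0 0 0 0;0 0 0 0 0;0 0 0 0 0;0 0 0 0 0;0 0 0 0 0;0 0 0 0 0;0 0 0 0 0' 
python3 -m inch '0 0 0 0.3 0;0 0 0 0.6 0;0 0 0 0.9 0;1 0 0 1 0;1 0 0 1 0'|grep -E "ee_pos|force"
python3 -m inch '1 0 0 0.3 0;1 0 0 0.6 0;1 0 0 0.9 0;1 0 0 1 0;1 0 0 1 0;1 0 0 1 0;1 0 0 1 0'|grep -E "ee_pos|force"
python3 -c "
from h import *
s=monitor.sense();print(s['ee_pos'],s['ee_rot'],s['t']);snap('wrist','w12');snap('scene','s12')
cv2.imwrite('pics/c12.png',np.hstack([cv2.imread('pics/w12.png')[:300,40:600],np.vstack([cv2.resize(cv2.imread('pics/s12.png')[100:300,130:330],(240,240)),np.zeros((60,240,3),np.uint8)])]))"
```

```text
t: 32.68
ee_pos: [651.0, 87.2, 61.2]
ee_rot: [-180.0, -0.1, -6.3]
wrist_force: [-0.5, 0.1, -4.1]
finger_gap: 0.242
grasp_force: 40.0
t: 33.52
ee_pos: [650.0, 87.1, 59.6]
ee_rot: [-180.0, 0.0, -6.3]
wrist_force: [-0.4, 0.5, -0.8]
finger_gap: 0.497
grasp_force: 0.0
ee_pos: [652.4, 87.2, 164.1]
wrist_force: [0.8, 0.5, 0.5]
grasp_force: 0.0
ee_pos: [648.7, 87.0, 255.9]
wrist_force: [-0.5, 0.2, 0.3]
grasp_force: 0.0
[648.73777686  87.01803105 255.8864761 ] [179.95206722   0.29818909  -6.33684675] 34.5167
```

View pics/c12.png

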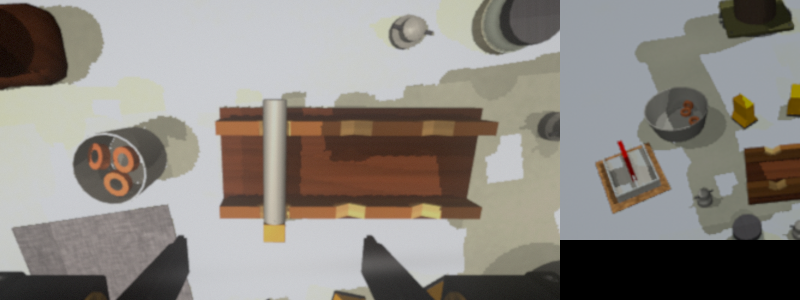

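The shaft lies across both rails in seat 2 (top ends at (274,98) and (274,241)), the tray stands flat on the mat and the grommets are in the bowl. Now the second shaft.

```bash
for i in 1 2 3; do python3 -m inch '1 -0.18 0.14 0 0.08;1 -0.37 0.28 0 0.16;1 -0.55 0.42 0 0.24;1 -0.74 0.56 0 0.32;1 -0.92 0.7 0 0.383;1 -0.92 0.7 0 0.383;1 -0.92 0.7 0 0.383'|grep ee_pos; done
python3 -c "
from h import *
s=monitor.sense();print(s['ee_pos'],s['ee_rot'],s['t']);print('A ends',px2w('w12',(314,98),55),px2w('w12',(314,241),55));snap('wrist','w13')
o=ortho('w13',300,460,190,410,24);h=cv2.cvtColor(o,cv2.COLOR_RGB2HSV)
m=((h[...,0]>12)&(h[...,0]<32)&(h[...,1]>130)&(h[...,2]>70)).astype('u1')
k,_,st,ce=cv2.connectedComponentsWithStats(m);print([(int(st[i,4]),(ce[i][::-1]+(300,190)).round(1).tolist()) for i in range(1,k) if st[i,4]>100])
for y in range(200,400,12):
  r_=h[:,y-190,2].astype(int);print(y,' '.join(str(v) for v in r_[30:130:4]))
"
```

```text
ee_pos: [557.1, 157.5, 258.3]
ee_pos: [466.2, 227.0, 259.1]
ee_pos: [374.7, 297.0, 259.5]
[374.71272157 296.95745651 259.46067913] [1.79977546e+02 4.00928535e-02 9.69440077e+01] 36.3667
A ends [725.7  79.6  55. ] [577.3  96.2  55. ]
[(450, [365.4, 361.4])]
200 167 167 167 165 159 166 167 166 166 166 166 165 166 166 165 166 165 165 165 164 164 166 165 165 165
212 167 167 166 166 165 167 165 166 166 165 166 165 167 165 165 166 165 164 164 165 165 165 165 165 164
224 167 166 129 116 109 114 116 107 112 117 113 126 142 141 119 109 116 113 120 128 129 126 134 139 145
236 167 165 126 118 117 116 117 109 105 107 108 137 150 147 133 95 116 115 116 116 116 117 112 120 118
248 167 167 119 110 114 112 114 108 110 101 118 142 151 145 122 93 109 111 115 112 113 111 116 117 114
260 167 163 116 120 117 122 112 108 104 97 128 146 150 142 108 98 121 117 116 116 116 112 113 116 110
272 167 162 116 112 114 112 111 108 110 106 135 150 150 134 90 111 121 115 115 116 107 112 111 114 109
284 168 148 117 119 118 120 106 108 99 117 142 153 148 122 89 105 110 108 108 111 110 111 115 112 116
296 165 149 120 11
[... 210 characters left out ...]
 103 108 93 114 141 153 151 125 94 109 120 110 111 115 117 116 111 115 111 109
332 166 114 119 116 111 106 106 91 125 149 153 144 113 103 115 114 116 110 115 122 114 110 112 112 109
344 166 115 121 109 111 102 100 101 131 153 154 137 91 100 108 111 112 113 118 114 111 110 110 113 116
356 159 111 106 108 108 106 127 162 162 161 161 160 121 116 117 114 112 117 115 115 111 109 114 113 116
368 160 110 103 103 109 111 152 160 157 159 161 160 106 107 119 110 113 113 117 108 108 110 112 108 110
380 143 113 120 111 120 124 117 108 103 105 105 107 104 106 114 117 114 113 117 115 110 115 115 118 118
392 138 118 112 109 111 114 115 119 112 106 107 113 115 114 116 123 122 115 109 108 115 118 107 103 107
```

```bash
python3 -m inch '1 -0.02 0 -0.4 -0.006;1 -0.02 0 -0.8 -0.006;1 -0.02 0 -1 -0.006;1 -0.02 0 -1 -0.006' |grep ee_pos
python3 -m inch '1 0 0 -0.4 0;1 0 0 -0.8 0;1 0 0 -1 0;1 0 0 -1 0' |grep ee_pos
python3 -m inch '1 0 0 -0.15 0;1 0 0 -0.25 0;1 0 0 -0.29 0;1 0 0 -0.29 0;1 0 0 -0.29 0' |grep -E "ee_pos|force"
python3 -m inch '-1 0 0 0 0;-1 0 0 0 0;-1 0 0 0 0;-1 0 0 0 0;-1 0 0 0 0;-1 0 0 0 0;-1 0 0 0 0;-1 0 0 0 0;-1 0 0 0 0;-1 0 0 0 0;-1 0 0 0 0;-1 0 0 0 0;-1 0 0 0 0;-1 0 0 0 0;-1 0 0 0 0;-1 0 0 0 0;-1 0 0 0 0' 40
python3 -m inch '-1 0 0 0.2 0;-1 0 0 0.5 0;-1 0 0 0.8 0;-1 0 0 1 0;-1 0 0 1 0;-1 0 0 1 0'
```

```text
ee_pos: [370.1, 294.1, 153.5]
ee_pos: [370.5, 294.9, 56.0]
ee_pos: [373.0, 297.5, 31.9]
wrist_force: [-0.2, -0.8, -0.1]
grasp_force: 0.0
t: 38.92
ee_pos: [372.2, 297.1, 30.7]
ee_rot: [180.0, -0.0, 96.5]
wrist_force: [1.8, -0.8, -1.2]
finger_gap: 0.242
grasp_force: 40.0
t: 39.42
ee_pos: [371.9, 297.1, 130.6]
ee_rot: [180.0, -0.0, 96.5]
wrist_force: [-0.3, 0.3, -4.6]
finger_gap: 0.246
grasp_force: 40.0
```

```bash
for i in 1 2 3 4; do python3 -m inch '-1 0.13 -0.19 0.05 -0.06;-1 0.26 -0.38 0.05 -0.12;-1 0.4 -0.57 0.05 -0.18;-1 0.53 -0.76 0.05 -0.24;-1 0.651 -0.94 0.05 -0.286;-1 0.651 -0.94 0.05 -0.286;-1 0.651 -0.94 0.05 -0.286'|grep ee_; done
python3 -m inch '-1 0 0 0 0;-1 0 0 0 0;-1 0 0 0 0'|grep ee_
```

```text
ee_pos: [435.6, 201.9, 132.5]
ee_rot: [-179.7, 0.2, 70.7]
ee_pos: [501.1, 109.2, 138.8]
ee_rot: [-179.8, 0.1, 45.1]
ee_pos: [566.6, 15.9, 144.4]
ee_rot: [-179.9, 0.1, 19.4]
ee_pos: [631.8, -77.6, 149.7]
ee_rot: [-179.9, 0.1, -6.3]
ee_pos: [631.7, -77.5, 150.4]
ee_rot: [-180.0, 0.0, -6.3]
```

```bash
python3 -m inch '-1 0.01 -0.015 -0.3 0;-1 0.01 -0.015 -0.6 0;-1 0.01 -0.015 -0.78 0;-1 0.01 -0.015 -0.84 0;-1 0.01 -0.015 -0.88 0;-1 0.01 -0.015 -0.905 0;-1 0.01 -0.015 -0.91 0;-1 0.01 -0.015 -0.91 0;-1 0.01 -0.015 -0.91 0' 40
python3 -m inch '0 0 0 0 0;0 0 0 0 0;0 0 0 0 0;0 0 0 0 0;0 0 0 0 0;0 0 0 0 0;0 0 0 0 0;0 0 0 0 0;0 0 0 0 0;0 0 0 0 0' 
python3 -m inch '0 0 0 0.3 0;0 0 0 0.6 0;0 0 0 0.9 0;0.3 0 0 1 0;0.3 0 0 1 0'|grep -E "ee_pos|force"
python3 -m inch '0.3 0 0 0.3 0;0.3 0 0 0.6 0;0.3 0 0 0.9 0;0.3 0 0 1 0;0.3 0 0 1 0;0.3 0 0 1 0;0.3 0 0 1 0'|grep -E "ee_pos|force"
python3 -c "
from h import *
s=monitor.sense();print(s['ee_pos'],s['ee_rot'],s['t']);snap('wrist','w14');snap('scene','s14');snap('side','d14')
o=ortho('w14',540,760,-140,140,55);cv2.imwrite('pics/o14.png',o[:,:,::-1])
g=cv2.cvtColor(o,cv2.COLOR_RGB2HSV)
for x in(565,580,600,640,680,710,722,735):
  r_=g[x-540];gr=np.where((r_[:,1]<70)&(r_[:,2]>90))[0]-140;br=np.where((r_[:,0]>12)&(r_[:,0]<32)&(r_[:,1]>130)&(r_[:,2]>120))[0]-140
  print(x,[(int(a[0]),int(a[-1]),len(a)) for a in np.split(gr,np.where(np.diff(gr)>2)[0]+1) if len(a)>5],[(int(a[0]),int(a[-1])) for a in np.split(br,np.where(np.diff(br)>2)[0]+1) if len(a)>5])
"
```

```text
t: 42.75
ee_pos: [634.4, -80.5, 61.2]
ee_rot: [180.0, -0.1, -6.4]
wrist_force: [-0.6, 0.1, -3.2]
finger_gap: 0.246
grasp_force: 40.0
t: 43.58
ee_pos: [633.4, -80.4, 59.6]
ee_rot: [180.0, 0.0, -6.4]
wrist_force: [-0.5, -0.3, 0.8]
finger_gap: 0.498
grasp_force: 0.0
ee_pos: [635.8, -80.9, 164.0]
wrist_force: [0.1, 0.6, 0.4]
grasp_force: 0.0
ee_pos: [632.2, -80.2, 256.0]
wrist_force: [0.0, -0.1, -0.2]
grasp_force: 0.0
[632.16624619 -80.16485564 255.97213626] [-179.97281988    0.29776798   -6.42738221] 44.5833
565 [(-140, -8, 133), (9, 139, 131)] []
580 [(-140, -132, 9), (-121, 80, 202), (107, 139, 33)] [(84, 105)]
600 [(-140, -130, 11), (-86, -65, 22), (66, 72, 7), (80, 139, 60)] [(-34, -27), (-16, -10)]
640 [(-140, -134, 7), (-91, -69, 23), (75, 96, 22), (122, 139, 18)] []
680 [(-96, -74, 23), (72, 91, 20), (117, 139, 23)] [(-119, -100), (-71, -20)]
710 [(-140, 15, 156), (67, 88, 22), (114, 139, 26)] []
722 [(-140, 139, 279)] []
735 [(-140, 139, 280)] []
```

```bash
for i in 1 2; do python3 -m inch '0.3 -0.35 0.05 0 0;0.3 -0.7 0.1 0 0;0.3 -0.83 0.15 0 0;0.3 -0.83 0.15 0 0;0.3 -0.83 0.15 0 0'|grep ee_pos; done
cat >> h.py <<'E'
def yellow(n,z=64,box=(370,520,-180,190),thr=None):
    x0,x1,y0,y1=box;o=ortho(n,x0,x1,y0,y1,z);h=cv2.cvtColor(o,cv2.COLOR_RGB2HSV)
    m=((h[...,0]>18)&(h[...,0]<34)&(h[...,1]>150)&(h[...,2]>60)).astype('u1')
    k,L,st,ce=cv2.connectedComponentsWithStats(m)
    for i in range(1,k):
        if st[i,4]<300: continue
        V=h[...,2][L==i]; t,_=cv2.threshold(V.reshape(-1,1),0,255,cv2.THRESH_OTSU); t=thr or t
        mm=cv2.morphologyEx(((L==i)&(h[...,2]>t)).astype('u1'),cv2.MORPH_OPEN,np.ones((3,3)))
        p=np.argwhere(mm)[:,::-1].astype(np.float32);c,w,a=cv2.minAreaRect(p)
        b=cv2.boxPoints((c,w,a))[:,::-1]+(x0,y0); e=b[1]-b[0]; f=b[2]-b[1]; L_=e if np.linalg.norm(e)>np.linalg.norm(f) else f
        print(n,'all',st[i,4],'top',len(p),'otsu',t,'c',round(c[1]+x0,1),round(c[0]+y0,1),'size',np.round(w,1),'longdir',round(np.degrees(np.arctan2(L_[1],L_[0]))%180,1), 'V',np.percentile(V,[10,50,90]))
E
python3 -c "
from h import *
s=monitor.sense();print(s['ee_pos'],s['t']);snap('wrist','w15');yellow('w15');yellow('s14');yellow('d14')
o=ortho('w15',370,520,-180,190,64);cv2.imwrite('pics/o15.png',o[:,:,::-1])"
```

```text
ee_pos: [550.1, -65.3, 259.0]
ee_pos: [468.3, -50.6, 259.9]
[468.26800807 -50.60712432 259.92081625] 45.5667
w15 all 1164 top 1083 otsu 150.0 c 439.0 118.5 size [47.1 23. ] longdir 33.7 V [164. 170. 171.]
w15 all 1167 top 1089 otsu 154.0 c 443.6 15.3 size [23.1 47.1] longdir 161.6 V [165. 171. 173.]
w15 all 1137 top 951 otsu 157.0 c 448.8 -112.0 size [44.9 24.2] longdir 31.0 V [148. 170. 171.]
s14 all 4365 top 1109 otsu 127.0 c 442.0 119.1 size [48.5 24. ] longdir 34.2 V [ 93. 107. 154.]
s14 all 2500 top 867 otsu 120.0 c 471.9 15.4 size [20.  94.7] longdir 170.4 V [ 93.  98. 153.]
s14 all 3578 top 1112 otsu 126.0 c 452.3 -112.3 size [48.6 23.8] longdir 29.7 V [ 88. 108. 155.]
d14 all 13283 top 6015 otsu 190.0 c 432.5 29.9 size [ 64.1 321.7] longdir 92.7 V [166. 178. 213.]
```

```bash
for i in 1 2; do python3 -m inch '0.6 -0.095 -0.307 -0.2 0.08;0.6 -0.095 -0.307 -0.45 0.16;0.6 -0.095 -0.307 -0.45 0.24;0.6 -0.095 -0.307 -0.45 0.32;0.6 -0.095 -0.307 -0.45 0.4;0.6 -0.095 -0.307 -0.45 0.48;0.6 -0.095 -0.307 -0.45 0.56;0.6 -0.095 -0.307 -0.45 0.64;0.6 -0.095 -0.307 -0.45 0.705;0.6 -0.095 -0.307 -0.45 0.705;0.6 -0.095 -0.307 -0.45 0.705'|grep ee_; done
python3 -c "
from h import *
snap('wrist','w16');yellow('w16')"
```

```text
ee_pos: [458.9, -81.5, 214.6]
ee_rot: [-180.0, 0.0, 56.8]
ee_pos: [448.9, -112.0, 169.7]
ee_rot: [180.0, 0.0, 120.2]
w16 all 1201 top 1147 otsu 132.0 c 442.3 15.5 size [24.  47.8] longdir 161.6 V [161. 165. 166.]
w16 all 1222 top 1154 otsu 148.0 c 448.2 -111.4 size [47.7 24.5] longdir 30.1 V [163. 167. 168.]
```

Centred well. Go down, grip chock 0 across its x faces and lift.

```bash
python3 -m inch '0.6 0 0 -0.35 0;0.6 0 0 -0.7 0;0.6 0 0 -1 0;0.6 0 0 -1 0;0.6 0 0 -1 0' |grep -E "ee_pos|force"
python3 -m inch '0.6 0 0 -0.05 0;-1 0 0 -0.1 0;-1 0 0 -0.1 0;-1 0 0 -0.1 0;-1 0 0 -0.1 0;-1 0 0 -0.1 0;-1 0 0 -0.1 0;-1 0 0 -0.1 0;-1 0 0 -0.1 0;-1 0 0 -0.1 0;-1 0 0 -0.1 0;-1 0 0 -0.1 0;-1 0 0 -0.1 0' 20
python3 -m inch '-1 0 0 0.2 0;-1 0 0 0.5 0;-1 0 0 0.8 0;-1 0 0 1 0;-1 0 0 1 0;-1 0 0 1 0'
```

```text
ee_pos: [447.2, -111.3, 68.4]
wrist_force: [1.2, -0.7, 0.1]
grasp_force: 0.0
t: 49.0
ee_pos: [449.0, -112.0, 60.5]
ee_rot: [180.0, 0.1, 120.5]
wrist_force: [-1.0, -0.2, 6.1]
finger_gap: 0.522
grasp_force: 20.0
t: 49.5
ee_pos: [448.8, -111.9, 159.9]
ee_rot: [179.9, 0.1, 120.5]
wrist_force: [-1.3, 0.7, -2.1]
finger_gap: 0.526
grasp_force: 20.0
```

```bash
for i in 1 2; do python3 -m inch '-1 0.2 0.08 0 -0.05;-1 0.4 0.16 0 -0.1;-1 0.6 0.23 0 -0.15;-1 0.8 0.3 0 -0.2;-1 0.943 0.358 0 -0.205;-1 0.943 0.358 0 -0.205;-1 0.943 0.358 0 -0.205;-1 0.943 0.358 0 -0.205'|grep ee_; done
python3 -c "
from h import *
snap('wrist','w17');snap('side','d17')
o=ortho('w17',540,760,-150,150,40);cv2.imwrite('pics/o17.png',o[:,:,::-1])
yellow('w17',164-5,(540,740,-150,100))
o=ortho('w17',540,760,-150,150,55);g=cv2.cvtColor(o,cv2.COLOR_RGB2HSV)
for x in(600,640,680):
  r_=g[x-540];gr=np.where((r_[:,1]<70)&(r_[:,2]>90))[0]-150
  print(x,[(int(a[0]),int(a[-1]),len(a)) for a in np.split(gr,np.where(np.diff(gr)>2)[0]+1) if len(a)>5])"
```

```text
ee_pos: [541.1, -75.8, 157.3]
ee_rot: [-179.8, -0.1, 102.0]
ee_pos: [635.6, -40.6, 158.9]
ee_rot: [-179.9, 0.0, 83.6]
w17 all 304 top 191 otsu 83.0 c 547.6 76.4 size [23. 10.] longdir 33.7 V [ 67.  97. 100.]
w17 all 2372 top 1082 otsu 150.0 c 637.2 -28.1 size [51.1 48.4] longdir 84.3 V [119. 145. 177.]
600 [(86, 102, 17)]
640 [(81, 98, 18)]
680 [(-74, -67, 8), (76, 93, 18)]
```

```bash
python3 -m inch '-1 0.015 0 -0.3 0;-1 0.015 0 -0.6 0;-1 0.015 0 -0.78 0;-1 0.015 0 -0.84 0;-1 0.015 0 -0.88 0;-1 0.015 0 -0.905 0;-1 0.015 0 -0.915 0;-1 0.015 0 -0.915 0;-1 0.015 0 -0.915 0'
python3 -m inch '-1 0 -0.03 0 0;-1 -0.005 -0.06 0 0;-1 -0.01 -0.09 0 0;-1 -0.015 -0.12 0 0;-1 -0.016 -0.14 0 0;-1 -0.016 -0.14 0 0;-1 -0.016 -0.14 0 0'
```

```text
t: 51.68
ee_pos: [639.5, -40.3, 69.7]
ee_rot: [179.9, 0.0, 83.6]
wrist_force: [-0.2, -0.5, -1.2]
finger_gap: 0.524
grasp_force: 20.0
t: 52.27
ee_pos: [637.2, -54.4, 68.5]
ee_rot: [180.0, 0.0, 83.6]
wrist_force: [-0.1, 0.5, -0.4]
finger_gap: 0.527
grasp_force: 20.0
```

```bash
python3 -m inch '-1 0 -0.01 0 0;-1 0 -0.015 0 0;-1 0 -0.02 0 0;-1 0 -0.02 0 0;-1 0 -0.02 0 0'
```

```text
t: 52.68
ee_pos: [637.2, -54.7, 68.6]
ee_rot: [180.0, -0.1, 83.6]
wrist_force: [-0.7, 5.7, 3.1]
finger_gap: 0.524
grasp_force: 20.0
```

```bash
python3 -m inch '0.4 0 0.02 0 0;0.4 0 0.02 0 0;0.4 0 0.02 0 0;0.4 0 0.02 0 0;0.4 0 0.02 0 0;0.4 0 0.02 0 0;0.4 0 0.02 0 0;0.4 0 0.02 0 0' |grep -E "gap|force"
python3 -m inch '0.4 0 0 0.3 0;0.4 0 0 0.6 0;0.4 0 0 0.9 0;0.4 0 0 1 0;0.4 0 0 1 0' |grep -E "ee_pos|force"
python3 -m inch '0.6 -0.1 0.1 0.3 0;0.6 -0.5 0.2 0.6 0;0.6 -0.8 0.3 0.9 0;0.6 -0.9 0.4 0.9 0;0.6 -0.9 0.4 0.9 0;0.6 -0.9 0.4 0.9 0' |grep -E "ee_pos|force"
python3 -c "
from h import *
snap('wrist','w18');snap('scene','s18');snap('side','d18');print(monitor.sense()['t'])
yellow('w18',72,(560,720,-120,120));yellow('s18',72,(560,720,-120,120));yellow('w18',64);yellow('s18',64,(380,520,60,180))"
```

```text
wrist_force: [-0.0, 0.3, 0.4]
finger_gap: 0.696
grasp_force: 0.0
ee_pos: [639.2, -54.6, 172.6]
wrist_force: [0.4, 0.7, 0.1]
grasp_force: 0.0
ee_pos: [546.2, -13.8, 257.0]
wrist_force: [0.6, -0.3, 0.0]
grasp_force: 0.0
54.4167
w18 all 396 top 360 otsu 150.0 c 584.0 94.0 size [18. 20.] longdir 90.0 V [156. 170. 171.]
w18 all 2241 top 1648 otsu 141.0 c 633.4 -42.5 size [45.9 58.2] longdir 173.7 V [114. 169. 170.]
w18 all 343 top 313 otsu 160.0 c 689.9 -76.8 size [19.7 15.6] longdir 85.9 V [166.2 170.  171. ]
s18 all 346 top 296 otsu 121.0 c 603.0 86.5 size [16. 19.] longdir 90.0 V [110. 151. 152.]
s18 all 2519 top 1330 otsu 120.0 c 654.7 -57.0 size [27.3 84.3] longdir 171.7 V [ 92. 125. 151.]
s18 all 477 top 397 otsu 120.0 c 710.0 -88.0 size [18. 24.] longdir 90.0 V [100.6 150.  152. ]
w18 all 1948 top 1172 otsu 128.0 c 439.5 119.5 size [48.5 24.1] longdir 33.7 V [ 74. 169. 171.]
w18 all 1248 top 1132 otsu 152.0 c 443.8 16.8 size [24.  47.1] longdir 161.6 V [155.7 172.  173. ]
w18 all 370 top 316 otsu 155.0 c 461.5 37.0 size [ 8.5 40.2] longdir 161.6 V [156. 171. 173.]
s18 all 4366 top 1114 otsu 123.0 c 442.0 119.1 size [48.5 24. ] longdir 34.2 V [ 90. 104. 150.]
```

```bash
python3 -m inch '0.6 -0.4 0.1 -0.2 -0.07;0.6 -0.8 0.25 -0.6 -0.133;0.6 -1 0.3 -0.9 -0.133;0.6 -1 0.3 -0.9 -0.133;0.6 -1 0.3 -0.9 -0.133;0.6 -1 0.3 -0.9 -0.133;0.6 -1 0.3 -0.9 -0.133' |grep ee_
python3 -c "
from h import *
snap('wrist','w19');yellow('w19',64,(390,500,-30,180))"
```

```text
ee_pos: [448.7, 15.3, 169.3]
ee_rot: [179.9, -0.0, 71.6]
w19 all 1355 top 1167 otsu 122.0 c 438.7 119.5 size [47.7 24.4] longdir 33.7 V [101. 167. 168.]
w19 all 1231 top 1153 otsu 148.0 c 443.3 17.0 size [24.3 47.4] longdir 161.6 V [163. 168. 169.]
w19 all 370 top 326 otsu 146.0 c 453.0 42.2 size [ 9.2 39.8] longdir 161.6 V [154.9 168.  169. ]
```

```bash
python3 -m inch '0.6 -0.05 0.015 -0.35 0;0.6 -0.05 0.015 -0.7 0;0.6 -0.05 0.015 -1 0;0.6 -0.05 0.015 -1 0;0.6 -0.05 0.015 -1 0' |grep -E "ee_pos|force"
python3 -m inch '0.6 0 0 -0.05 0;-1 0 0 -0.09 0;-1 0 0 -0.09 0;-1 0 0 -0.09 0;-1 0 0 -0.09 0;-1 0 0 -0.09 0;-1 0 0 -0.09 0;-1 0 0 -0.09 0;-1 0 0 -0.09 0;-1 0 0 -0.09 0;-1 0 0 -0.09 0;-1 0 0 -0.09 0;-1 0 0 -0.09 0' 20
python3 -m inch '-1 0 0 0.2 0;-1 0 0 0.5 0;-1 0 0 0.8 0;-1 0 0 1 0;-1 0 0 1 0;-1 0 0 1 0'
```

```text
ee_pos: [442.3, 17.1, 68.2]
wrist_force: [0.4, -0.4, 0.7]
grasp_force: 0.0
t: 56.55
ee_pos: [442.7, 17.2, 60.0]
ee_rot: [179.9, -0.0, 71.6]
wrist_force: [-0.1, -0.3, 5.7]
finger_gap: 0.524
grasp_force: 20.0
t: 57.05
ee_pos: [441.9, 17.3, 159.1]
ee_rot: [180.0, -0.0, 71.6]
wrist_force: [-0.0, -0.2, -2.3]
finger_gap: 0.524
grasp_force: 20.0
```

```bash
for i in 1 2 3; do python3 -m inch '-1 0.2 0.03 0 0.02;-1 0.4 0.06 0 0.0445;-1 0.6 0.09 0 0.0445;-1 0.685 0.107 0 0.0445;-1 0.685 0.107 0 0.0445;-1 0.685 0.107 0 0.0445'|grep ee_; done
python3 -m inch '-1 0.01 0 -0.3 0;-1 0.01 0 -0.6 0;-1 0.01 0 -0.78 0;-1 0.01 0 -0.84 0;-1 0.01 0 -0.88 0;-1 0.01 0 -0.9 0;-1 0.01 0 -0.91 0;-1 0.01 0 -0.91 0;-1 0.01 0 -0.91 0'
python3 -m inch '-1 0 0.03 0 0;-1 0.005 0.06 0 0;-1 0.01 0.09 0 0;-1 0.013 0.12 0 0;-1 0.013 0.12 0 0;-1 0.013 0.12 0 0'
```

```text
ee_pos: [508.9, 28.1, 156.9]
ee_rot: [-179.7, 0.1, 75.6]
ee_pos: [577.7, 38.6, 158.4]
ee_rot: [-179.9, 0.0, 79.6]
ee_pos: [646.3, 49.3, 158.7]
ee_rot: [-179.9, 0.0, 83.6]
t: 59.3
ee_pos: [649.4, 49.4, 69.8]
ee_rot: [179.9, -0.0, 83.6]
wrist_force: [0.9, 0.7, -0.9]
finger_gap: 0.527
grasp_force: 20.0
t: 59.8
ee_pos: [649.7, 61.7, 68.1]
ee_rot: [-180.0, 0.0, 83.6]
wrist_force: [0.7, 0.4, -1.7]
finger_gap: 0.525
grasp_force: 20.0
```

```bash
python3 -m inch '-1 0 0.01 0 0;-1 0 0.015 0 0;-1 0 0.025 0 0;-1 0 0.025 0 0;-1 0 0.025 0 0'
```

```text
t: 60.22
ee_pos: [649.7, 63.7, 68.1]
ee_rot: [-180.0, 0.0, 83.6]
wrist_force: [-0.2, -0.6, -0.3]
finger_gap: 0.527
grasp_force: 20.5
```

```bash
python3 -m inch '-1 0 0.01 0 0;-1 0 0.02 0 0;-1 0 0.025 0 0;-1 0 0.025 0 0;-1 0 0.025 0 0'
```

```text
t: 60.63
ee_pos: [649.8, 64.4, 68.7]
ee_rot: [180.0, 0.2, 83.6]
wrist_force: [-1.7, -7.1, 0.8]
finger_gap: 0.529
grasp_force: 23.0
```

Contact. Release, back away, and check everything numerically.

```bash
python3 -m inch '0.4 0 -0.02 0 0;0.4 0 -0.02 0 0;0.4 0 -0.02 0 0;0.4 0 -0.02 0 0;0.4 0 -0.02 0 0;0.4 0 -0.02 0 0;0.4 0 -0.02 0 0;0.4 0 -0.02 0 0' |grep -E "gap|force"
python3 -m inch '0.4 0 0 0.3 0;0.4 0 0 0.6 0;0.4 0 0 0.9 0;0.4 0 0 1 0;0.4 0 0 1 0' |grep -E "ee_pos|force"
python3 -m inch '0.4 0 -0.3 0.3 -0.08;0.4 0 -0.5 0.6 -0.16;0.4 0 -0.55 0.9 -0.24;0.4 0 -0.6 0.9 -0.32;0.4 0 -0.6 0.9 -0.4;0.4 0 -0.6 0.9 -0.48;0.4 0 -0.6 0.9 -0.56;0.4 0 -0.6 0.9 -0.64;0.4 0 -0.6 0.9 -0.72;0.4 0 -0.6 0.9 -0.8;0.4 0 -0.6 0.9 -0.88;0.4 0 -0.6 0.9 -1;0.4 0 -0.6 0.9 -1;0.4 0 -0.6 0.9 -1' |grep -E "ee_|force"
python3 -c "
from h import *
snap('wrist','w20');snap('scene','s20');snap('side','d20');print(monitor.sense()['t'])
yellow('w20',72,(560,720,-130,130));yellow('s20',72,(560,720,-130,130))
o=ortho('w20',540,760,-150,150,55);g=cv2.cvtColor(o,cv2.COLOR_RGB2HSV)
for x in(590,600,610,640,680,690,700,710):
  r_=g[x-540];gr=np.where((r_[:,1]<70)&(r_[:,2]>90))[0]-150
  print(x,[(int(a[0]),int(a[-1]),len(a)) for a in np.split(gr,np.where(np.diff(gr)>2)[0]+1) if len(a)>5])
for n in('s12','s20'): orange(n)
# change between s12 and s20 around tray/bowl
a,b=[np.load('pics/%s.npz'%n)['im'].astype(int) for n in('s12','s20')];d=np.abs(a-b).max(2)
print('diff tray',(d[200:290,150:230]>40).sum(),'bowl',(d[165:225,195:260]>40).sum(),'dies/jar',(d[250:320,235:345]>40).sum(),'cup',(d[205:250,415:460]>40).sum())"
```

```text
wrist_force: [-0.4, -4.6, 1.5]
finger_gap: 0.701
grasp_force: 2.5
ee_pos: [652.2, 65.4, 172.7]
wrist_force: [0.0, 0.7, 0.3]
grasp_force: 0.0
ee_pos: [649.0, 5.0, 255.2]
ee_rot: [-180.0, 0.2, -6.4]
wrist_force: [-0.3, 0.6, 0.2]
grasp_force: 0.0
63.0333
w20 all 1967 top 1539 otsu 144.0 c 642.4 -47.8 size [38.9 56.5] longdir 173.7 V [108. 169. 193.]
w20 all 1950 top 1219 otsu 151.0 c 650.0 62.4 size [25.1 48.9] longdir 173.7 V [ 99. 191. 195.]
s20 all 347 top 304 otsu 124.0 c 603.0 87.1 size [19.8 16.3] longdir 81.9 V [117. 156. 157.]
s20 all 2548 top 1288 otsu 118.0 c 654.7 -57.0 size [28.  84.1] longdir 171.9 V [ 91. 120. 156.]
s20 all 3242 top 1291 otsu 121.0 c 651.5 62.1 size [25.6 51.6] longdir 174.8 V [ 79. 101. 156.]
s20 all 460 top 375 otsu 90.0 c 710.5 -88.5 size [17. 23.] longdir 90.0 V [ 84. 100. 103.]
590 [(-150, -129, 22), (-82, -61, 22), (-33, 79, 113), (107, 149, 43)]
600 [(-150, -122, 29), (-84, -62, 23), (57, 78, 22), (81, 149, 69)]
610 [(-150, -120, 31), (-85, -69, 17), (79, 101, 23)]
640 [(-150, -123, 28), (-89, -73, 17), (82, 97, 16), (132, 149, 18)]
680 [(-150, -138
[... 330 characters left out ...]
66, [323.0, 241.0]), (1518, [525.0, 258.0]), (123, [392.0, 255.0]), (37, [364.0, 252.0]), (32, [352.0, 255.0]), (31, [311.0, 261.0]), (51, [360.0, 260.0]), (89, [392.0, 350.0]), (136, [322.0, 364.0]), (75, [303.0, 360.0]), (157, [362.0, 358.0]), (181, [286.0, 368.0]), (26, [310.0, 375.0])]
s20 [(88, [236.0, 190.0]), (34, [241.0, 199.0]), (146, [439.0, 222.0]), (390, [390.0, 239.0]), (471, [339.0, 236.0]), (463, [293.0, 244.0]), (1550, [525.0, 258.0]), (72, [362.0, 254.0]), (71, [328.0, 254.0]), (159, [344.0, 261.0]), (36, [393.0, 347.0]), (38, [319.0, 349.0]), (198, [366.0, 358.0]), (75, [303.0, 360.0]), (181, [286.0, 368.0]), (113, [322.0, 364.0])]
diff tray 1303 bowl 679 dies/jar 742 cup 0
```

```bash
python3 -c "
from h import *
yellow('w20',72,(560,720,-130,130),thr=183)
for n in('s12','s20'):
  im=np.load('pics/%s.npz'%n)['im'].astype(int);m=(im[...,0]>90)&(im[...,1]<40)&(im[...,2]<50);m[:,240:]=0;m[:150]=0;m[320:]=0
  p=np.argwhere(m);print(n,len(p),p.mean(0).round(1),p.min(0),p.max(0))
for n,(u0,v0) in (('die0',(250,264)),('die1',(330,290)),('jar',(286,295)),('cup',(437,228))):
  a,b=[cv2.cvtColor(np.load('pics/%s.npz'%k)['im'],cv2.COLOR_RGB2GRAY) for k in('s0','s20')]
  t=a[v0-14:v0+14,u0-12:u0+12];r_=cv2.matchTemplate(b[v0-34:v0+34,u0-32:u0+32],t,cv2.TM_CCOEFF_NORMED);_,s,_,l=cv2.minMaxLoc(r_);print(n,round(s,2),l[0]-20,l[1]-20)
"
```

```text
w20 all 1967 top 634 otsu 183 c 629.7 -53.4 size [23.4 30.2] longdir 174.3 V [108. 169. 193.]
w20 all 1950 top 1080 otsu 183 c 650.1 62.5 size [23.1 46.8] longdir 173.7 V [ 99. 191. 195.]
s12 44 [225.4 182.4] [218 179] [241 190]
s20 44 [225.4 182.4] [218 179] [241 190]
die0 0.77 1 0
die1 1.0 0 0
jar 0.97 0 0
cup 0.95 0 0
```

```bash
python3 -m inch '0.4 0 0 0 0;0.4 0 0 0 0;0.4 0 0 0 0' >/dev/null; python3 -c "
from h import *
print(finish_job())"
```

```text
the job is handed in; nothing more can be done
None
```

The job is handed in at about 63 s; no verdict was returned. By my own measurements three grommets are in the bowl, the tray is flat on the mat, both shafts are seated (seats 0 and 2), each has a chock about 26 mm from its axis, and the dies, cup and jar have not moved.

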